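# Warm-dish dip of the lotion dabbers on the wardrobe ledge

### The job

Get the lotion dabbers ready: seat the aluminium dish fully home on the warmer's two pegs and let go of it. Then take the bamboo-handled dabbers standing on the ledge (two to four of them) one at a time, from the tallest to the shortest, and with each one held, dip its round steel head well below the rim of the seated dish, lift it out and stand it upright on its head on the white drip tray. Finish with the dish still fully seated and leave the other things on the ledge where they are.

Things in the scene. Friction and masses are not known exactly. Their poses are not given: they have to be found in the camera images.
- dish: aluminium dish, 58 mm high, 160 g: open round cup (outer dia. 66, inner 60, upright wall, inner floor 13 above underside) on a foot plate 50 (x) by 140 (y), 8 thick, with a through hole dia. 11.5 at y = +56 and -56. Starts upright on the ledge. Grip across the cup along x, where the plate is narrower. Fits the pegs either way round. Origin: centre of the underside; z up
- dish_rim (a point): centre of the dish's open mouth, 58 mm above the dish's underside
- warmer: fixed electric warmer, a white plastic block 110 (x) by 170 (y) by 45 mm high with two upright steel pegs on its top at y = +56 and y = -56 (x = 0), diameter 8, 18 tall, tapered at the tip. Origin: centre of its underside on the ledge; z up
- warmer_seat (a point): centre of the warmer's flat top, midway between the pegs, 45 mm above the ledge: the dish's origin comes to lie here when it is fully home (peg tips are 18 mm above this point)
- tray: fixed white ceramic drip tray, outside 290 (x) by 120 (y) by 14 mm high, walls and floor about 4 thick. Origin: centre of its underside; x along its length
- tray_in (a point): centre of the drip tray's inner floor, axes as the tray's
- dabber1: lotion dabber, the tallest kind, 150 mm tall, 220 g: a flat-ended solid steel head, dia. 40, 22 high (centre of mass within it), below a plain round bamboo handle of dia. 18 that runs to the top. Stands upright on its head on the ledge. Origin: centre of the head's underside; z up the handle. May be absent (None)
- dabber2: lotion dabber, the second tallest kind, 130 mm tall, 220 g: a flat-ended solid steel head, dia. 40, 22 high (centre of mass within it), below a plain round bamboo handle of dia. 18 that runs to the top. Stands upright on its head on the ledge. Origin: centre of the head's underside; z up the handle. May be absent (None)
- dabber3: lotion dabber, the third tallest kind, 110 mm tall, 220 g: a flat-ended solid steel head, dia. 40, 22 high (centre of mass within it), below a plain round bamboo handle of dia. 18 that runs to the top. Stands upright on its head on the ledge. Origin: centre of the head's underside; z up the handle. May be absent (None)
- dabber4: lotion dabber, the shortest kind, 90 mm tall, 220 g: a flat-ended solid steel head, dia. 40, 22 high (centre of mass within it), below a plain round bamboo handle of dia. 18 that runs to the top. Stands upright on its head on the ledge. Origin: centre of the head's underside; z up the handle. May be absent (None)
- deodorant: grey roll-on deodorant, diameter 46, 105 mm tall, standing; bystander. Origin: centre of its underside
- hair_pick: flat bamboo hair pick, about 200 long, 46 wide, 6 mm thick, lying; bystander. Origin: centre of its underside
- lotion_jar: small closed glass lotion jar with white lid, diameter 56, 46 mm tall; bystander. Origin: centre of its underside
- clothes_peg: orange plastic clothes peg, 62 long, about 15 wide, 10 mm high, lying; bystander. Origin: centre of its underside
- trinket_bowl: blue ceramic trinket bowl, diameter 100, 35 mm tall; bystander. Origin: centre of its underside
- soap_tin: closed aluminium soap tin, 100 by 65 by 35 mm; bystander. Origin: centre of its underside
Not all that is in view belongs to the job. What is shaped like the dabber1 but red is not meant. What is shaped like the dabber4 but blue is not meant.

How it is judged:
By the outcome, as a careful person would: the job done as asked, in the order asked, and still so for the second after the job is handed in, with the robot touching nothing.
Of dabber1, dabber2, dabber3, dabber4 only 2 to 4 are there at a start; the rules pass over those that are not, and their reading is None.
At some moment in a run one of dish, dabber1, dabber2, dabber3, dabber4 may be knocked a few centimetres aside while the robot is not near it.
It also fails if it takes over 210 s, if anything falls off the work surface, if the arm or the gripper's body presses on something with over 40 N, if the wrist force passes 120 N, or if a joint passes its speed limit or range.

### The arm

A 6-joint arm with a two-finger parallel gripper is mounted at the origin on the work surface. World frame = base frame: x ahead of the robot, y to its left, z up, the work surface at z = 0. Lengths are in m, angles in rad, forces in N, time in s.
With the tool pointing down it reaches from about 0.225 to 0.875 m from the base axis. Payload 3.4 kg.
Tool frame: the origin (TCP) lies at the very end of the fingers, on their centre line; the grasp point (between the pads) lies manip.grip_point_offset behind it (manip.grip_point_offset is the distance from the TCP to the grasp point, in m); z points along the fingers, y is the line along which they close (so a half turn about z gives the same grasp; the last joint's range is limited). The gripper opens to 85 mm and grips with 20 to 120 N. Pads are 22 mm wide; open, the fingers measure 114 mm over their backs; the gripper's body (76 mm by 85 mm) begins 54 mm behind the grasp point. The pads swing forward as they close: fully open they stand 13 mm farther back than shut.
Start: joints at [1.134, 0.276, 1.505, -0, 1.361, -0.121], TCP at [0.179, 0.547, 0.231] pointing down, gripper open.
Joint ranges: [-2.89, 2.89], [-0.75, 2.08], [0.22, 2.7], [-1.18, 4.32], [0.11, 2.71], [-2.7, 2.7]. Speed limits (rad/s): [2.57, 2.57, 3.14, 3.14, 3.14, 3.14].

### API

Orientations are given as a unit quaternion [w, x, y, z].
In Python, from rig import manip gives the robot as it stands.
- The arm moves only by the shell command python3 -m pendant 'ROWS' [FORCE]. ROWS is JSON, a list of rows, each an object of numbers: "jaw": the opening, from -1 (shut) to 1 (fully open); "tx", "ty", "tz": the shift along the world's x, y, z in cm; "ax", "ay", "az": the turn, a rotation vector about the world's x, y, z in degrees. In form: [{"jaw": .., "tx": .., "ty": .., "tz": .., "ax": .., "ay": .., "az": ..}, ...]. A call has 1 to 10 rows; each row is the pose to reach, as a shift and turn from the pose commanded when the call began; what a row does not reach only later rows make up. A row lasts 1/8 s, in which the tool goes at most 62.5 mm and 10.7 degrees, less where a joint would pass 70% of its speed; a pose out of reach is approached as far as the arm can. A call with a gripper value outside its range is refused whole. The fingers move at their own pace and stop on an object; FORCE is the grip in N (left out, the last holds). Time passes only in rows, so rows that repeat a pose let the fingers close. It gives the time, the measured TCP pose, the force, the opening and the grip force at its end, in the units of the state.
- manip.get_state(): the state, without advancing time (a new reading comes with each control period).
- manip.get_image(name): name is "scene" or "top" or "wrist"; returns a dict with "pixels" (400x640x3 uint8, blue, green, red), "depth" (400x640 float32, m along the optical axis (not along the pixel's ray), 0 where there is no reading), "fx", "fy", "cx", "cy" (pixels), "pose" (4x4, takes a point from camera to world coordinates). Camera axes: x right, y down, z forward; pixel columns grow to the right and rows downward; lengths in m; the calibration is good to about 2 mm. The wrist camera is an equidistant fisheye: a pixel r from the principal point sees the ray r / f radians off the axis. A picture is of the moment at which its call begins.
- manip.sign_off(): hands the job in; it is judged then, once.
The state is a dict: "clock": time; "qpos": joint angles; "qd": joint speeds; "effort": joint torques, N m; "position": TCP position; "ee_rot": TCP orientation; "contact_force": force on the tool from outside, world axes, zero at the start; "moment": the same for the moment, N m; "width": finger opening in m; "gripper_force": force on a finger pad.
Only numpy, scipy, OpenCV 4.12 (cv2) and the standard library are available. Lean on these libraries where they do the work, as an engineer would, in place of code of your own. Each camera call takes 0.05 s, during which the arm holds its last target. There are 200 camera calls.

## Working session

There is one attempt and no reset: what is moved stays moved. The work goes in short steps, Python scripts to look and compute and a shell command to move; the robot and the scene stay as the last step left them, time stands still between calls to the robot, and variables do not carry over. Pictures are saved under pics/ and viewed, at most 14 in all, crops included, and the job is handed in when it is done.

```bash
mkdir -p pics; ls; cat > h.py <<'E'
import numpy as np, cv2
from rig import manip
def pts(im):
    d=im["depth"]; v,u=np.indices(d.shape)
    P=np.stack([(u-im["cx"])/im["fx"]*d,(v-im["cy"])/im["fy"]*d,d,np.ones_like(d)],-1)
    W=(P@np.array(im["pose"]).T)[...,:3]; W[d==0]=np.nan
    return W
E
python3 - <<'E'
from h import *
for n in("scene","top"):
    im=manip.get_image(n); cv2.imwrite(f"pics/{n}0.png",im["pixels"]); np.save(f"{n}.npy",pts(im)); print(n,im["fx"],im["cx"],im["cy"],np.round(im["pose"],3).tolist())
print(manip.grip_point_offset, manip.get_state())
E
```

```text
pics
scene 399.2101917766096 326.4405302364583 204.68348172796033 [[0.73, 0.502, -0.463, 1.116], [0.683, -0.521, 0.512, -0.6], [0.015, -0.69, -0.723, 0.941], [0.0, 0.0, 0.0, 1.0]]
top 491.4750650335102 322.0858964481486 207.82199808606583 [[-0.016, -0.992, 0.122, 0.371], [-1.0, 0.016, 0.002, 0.002], [-0.004, -0.122, -0.993, 1.558], [0.0, 0.0, 0.0, 1.0]]
0.0187 {'clock': 0.1, 'qpos': array([ 1.13396305e+00,  2.76560280e-01,  1.50603979e+00, -3.41335727e-05,
        1.36072266e+00, -1.20997599e-01]), 'qd': array([ 0.00034656,  0.00053304, -0.00424565,  0.00046149, -0.00051549,
        0.0001927 ]), 'effort': array([ 7.81313265e-04, -4.17698193e+01, -2.46404886e+01, -4.19760690e-04,
        5.83367670e-03,  4.36100180e-06]), 'position': array([0.17840614, 0.54610275, 0.23049671]), 'ee_rot': array([-2.22113338e-04,  1.57258711e-01,  9.87557061e-01, -8.36204752e-04]), 'contact_force': array([-0.02218627, -0.0177471 , -0.84476982]), 'moment': array([-0.02013493,  0.06560976,  0.03256572]), 'gripper_force': 0.0, 'width': 0.0852339832845015}
```

View pics/top0.png

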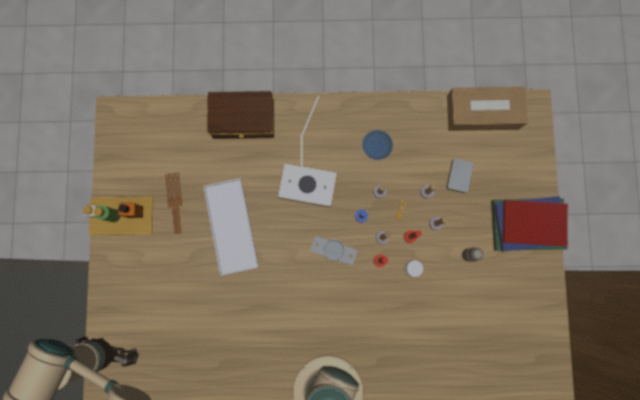

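View pics/scene0.png

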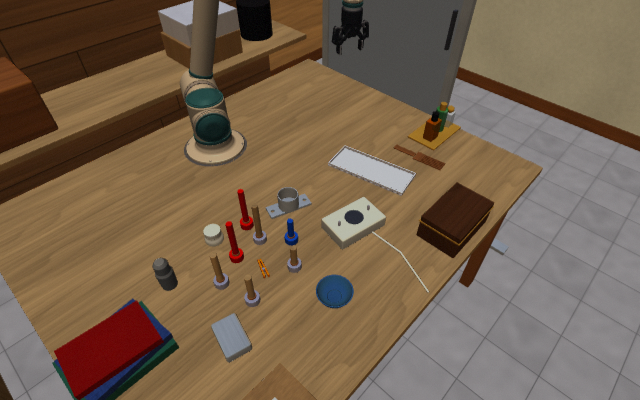

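Top view: there are tan dabbers at (381,191), (428,191), (437,223) and (383,238). The lookalikes are red at (412,236) and (381,260), blue at (361,216), and the deodorant at (473,254). The dish is at (334,250), the warmer at (307,185) and the tray at (231,226). The scene view shows the same four tan handles, the tallest at (256,208).

```bash
cat > m.py <<'E'
from h import *
def comps(name,im=None):
    im=im if im is not None else manip.get_image(name); W=pts(im); px=im["pixels"]; hsv=cv2.cvtColor(px,cv2.COLOR_BGR2HSV)
    z=W[...,2]; r=np.hypot(W[...,0],W[...,1])
    m=((z>0.008)&(z<0.2)&(r>0.2)&(W[...,0]>0.1)&(W[...,0]<0.8)&(abs(W[...,1])<0.6)).astype(np.uint8)
    n,l,s,c=cv2.connectedComponentsWithStats(m,connectivity=4)
    for i in range(1,n):
        if s[i,4]<25: continue
        k=l==i; P=W[k]; zt=np.nanpercentile(P[:,2],98); t=P[P[:,2]>zt-0.008]
        print(name,np.round(c[i]),s[i,4],"z98 %.3f"%zt,"top",np.round(t[:,:2].mean(0),3),"mean",np.round(P.mean(0),3),"ext",np.round(np.ptp(P[:,:2],axis=0),3),"hsv",np.median(hsv[k],axis=0))
if __name__=="__main__":
    for n in("top","scene"): comps(n)
E
python3 m.py
python3 - <<'E'
from h import *
a=cv2.imread("pics/top0.png")[150:290,270:490]; b=cv2.imread("pics/scene0.png")[170:350,190:390]
cv2.imwrite("pics/c0.png",np.vstack([cv2.resize(a,(600,300),interpolation=2),cv2.resize(b,(600,300),interpolation=2)]))
E
```

```text
top [241. 133.] 559 z98 0.093 top [0.797 0.254] mean [0.795 0.255 0.058] ext [0.016 0.203] hsv [ 15. 135.  70.]
top [378. 145.] 531 z98 0.037 top [ 0.755 -0.175] mean [ 0.76  -0.176  0.021] ext [0.09  0.096] hsv [105.  81. 102.]
top [460. 175.] 695 z98 0.040 top [ 0.656 -0.431] mean [ 0.655 -0.43   0.032] ext [0.109 0.083] hsv [103.  13. 140.]
top [307. 185.] 1940 z98 0.051 top [0.633 0.051] mean [0.631 0.051 0.043] ext [0.142 0.182] hsv [110.   7. 171.]
top [428. 190.] 157 z98 0.113 top [ 0.608 -0.327] mean [ 0.606 -0.324  0.047] ext [0.039 0.037] hsv [ 18.  31. 125.]
top [380. 191.] 136 z98 0.093 top [ 0.611 -0.177] mean [ 0.608 -0.176  0.04 ] ext [0.038 0.038] hsv [ 18.  29. 128.]
top [137. 213.] 483 z98 0.120 top [0.558 0.591] mean [0.549 0.577 0.05 ] ext [0.116 0.054] hsv [ 17. 156. 137.]
top [507. 224.] 1478 z98 0.077 top [ 0.503 -0.573] mean [ 0.496 -0.56   0.056] ext [0.164 0.07 ] hsv [  4. 158. 102.]
top [149. 204.] 30 z98 0.016 top [0.583 0.556] mean [0.582 0.555 0.011] ext [0.026 0.024] hsv [ 20. 146. 146.]
top [210. 214.] 29 z98 0.018 top [0.546 0.362] mean [0.547 0.363 0
[... 2874 characters left out ...]
3.] 515 z98 0.106 top [ 0.413 -0.449] mean [ 0.421 -0.451  0.066] ext [0.038 0.044] hsv [18. 27. 45.]
scene [264. 269.] 38 z98 0.014 top [ 0.562 -0.243] mean [ 0.562 -0.243  0.011] ext [0.044 0.021] hsv [ 16.  255.  178.5]
scene [251. 292.] 307 z98 0.110 top [ 0.612 -0.326] mean [ 0.616 -0.328  0.05 ] ext [0.041 0.039] hsv [ 16. 123.  94.]
scene [334. 289.] 769 z98 0.036 top [ 0.748 -0.164] mean [ 0.751 -0.162  0.021] ext [0.09  0.099] hsv [105. 160.  97.]
scene [145. 331.] 2192 z98 0.074 top [ 0.507 -0.573] mean [ 0.523 -0.566  0.058] ext [0.168 0.073] hsv [  1. 234. 105.]
scene [231. 337.] 1184 z98 0.038 top [ 0.662 -0.431] mean [ 0.667 -0.432  0.033] ext [0.109 0.083] hsv [108.  32. 147.]
```

View pics/c0.png

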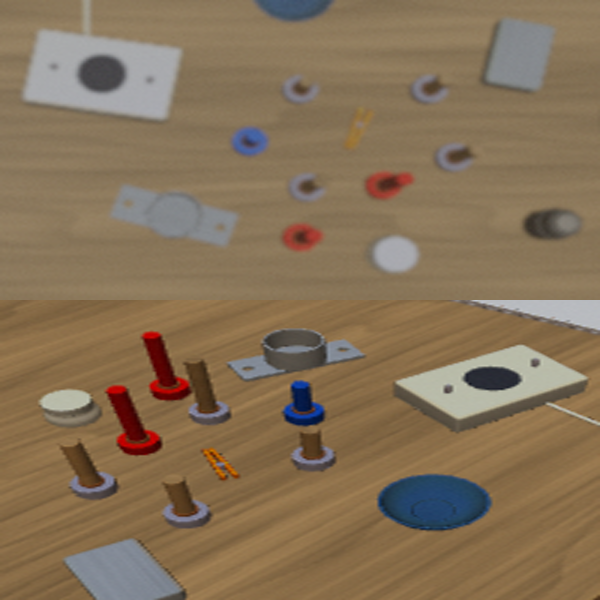

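The crop confirms four bamboo-handled dabbers with steel heads, and both red ones and the blue one are different. Heights are d1 (383,238) at 150 mm, d2 (438,222) at 130, d3 (428,190) at 110 and d4 (380,191) at 90. Next I'll measure the dish, warmer and tray poses.

```bash
cat > p.py <<'E'
from h import *
def rect(name,box,z0,z1,gray=None,im=None):
    im=im or manip.get_image(name); W=pts(im); hsv=cv2.cvtColor(im["pixels"],cv2.COLOR_BGR2HSV)
    k=(W[...,0]>box[0])&(W[...,0]<box[1])&(W[...,1]>box[2])&(W[...,1]<box[3])&(W[...,2]>z0)&(W[...,2]<z1)
    if gray: k&=hsv[...,1]<gray
    P=W[k][:,:2].astype(np.float32)
    (c,s,a)=cv2.minAreaRect(P)
    b=cv2.boxPoints((c,s,a)); e=[b[1]-b[0],b[2]-b[1]]; e=max(e,key=np.linalg.norm)
    print(name,len(P),"c",np.round(c,4),"size",np.round(s,3),"long-axis yaw %.1f"%(np.degrees(np.arctan2(e[1],e[0]))%180))
if __name__=="__main__":
  for n in("top","scene"):
    im=manip.get_image(n)
    rect(n,(.54,.72,-.06,.16),.038,.06,im=im)
    rect(n,(.36,.50,-.11,.06),.003,.014,im=im)
    rect(n,(.36,.50,-.11,.06),.045,.07,im=im)
    rect(n,(.34,.65,.15,.42),.003,.03,60,im=im)
    W=pts(im)
    for nm,b,z in(("peg",(.56,.71,-.05,.15),.053),):
        k=(W[...,0]>b[0])&(W[...,0]<b[1])&(W[...,1]>b[2])&(W[...,1]<b[3])&(W[...,2]>z)
        m,l,s,c=cv2.connectedComponentsWithStats(k.astype(np.uint8))
        for i in range(1,m): print("peg",c[i],s[i,4],W[l==i].mean(0).round(4))
E
python3 p.py
```

```text
top 1761 c [0.6329 0.0508] size [0.169 0.11 ] long-axis yaw 78.7
top 734 c [ 0.4307 -0.0258] size [0.169 0.138] long-axis yaw 89.3
top 71 c [ 0.4272 -0.0284] size [0.061 0.064] long-axis yaw 179.0
top 1850 c [0.508 0.299] size [0.295 0.127] long-axis yaw 11.2
peg [285. 165.] 1 [0.6922 0.1195 0.0532]
peg [293. 171.] 1 [0.6727 0.0946 0.0538]
peg [319. 172.] 1 [0.6681 0.0138 0.0542]
peg [319. 177.] 1 [0.6524 0.014  0.0537]
peg [289.5 180. ] 6 [0.6432 0.1053 0.0605]
peg [325.16666667 186.33333333] 6 [ 0.6222 -0.0046  0.0565]
peg [284. 187.] 1 [0.6228 0.1231 0.053 ]
peg [295. 192.] 1 [0.6065 0.089  0.0535]
peg [320. 199.] 1 [0.5833 0.012  0.0537]
peg [330. 203.] 1 [ 0.5702 -0.0187  0.0545]
scene 1532 c [0.6344 0.0535] size [0.171 0.113] long-axis yaw 78.9
scene 364 c [ 0.4308 -0.0253] size [0.159 0.127] long-axis yaw 85.7
scene 149 c [ 0.4295 -0.0263] size [0.064 0.068] long-axis yaw 110.4
scene 1319 c [0.511 0.299] size [0.292 0.127] long-axis yaw 11.5
peg [368.125 206.125] 8 [0.6461 0.1078 0.0584]
peg [339.  222.5] 8 [ 0.6254 -0.0023  0.057 ]
```

```bash
python3 - <<'E'
from h import *
for n,z in(("top",.008),("scene",.008)):
    im=manip.get_image(n); px=im["pixels"]; hsv=cv2.cvtColor(px,cv2.COLOR_BGR2HSV).astype(int); W=pts(im)
    k=(abs(W[...,0]-.4285)<.075)&(abs(W[...,1]+.0275)<.085)&(hsv[...,1]<35)&(W[...,2]<.02)
    k=cv2.morphologyEx(k.astype(np.uint8),cv2.MORPH_OPEN,np.ones((2,2)))
    P=W[k>0][:,:2].astype(np.float32)
    c,s,a=cv2.minAreaRect(P); e=np.linalg.svd(P-P.mean(0),full_matrices=False)[2][0]
    print(n,len(P),c,s,a,P.mean(0),"pca",np.degrees(np.arctan2(e[1],e[0]))%180)
E
```

```text
Traceback (most recent call last):
numpy.linalg.LinAlgError: SVD did not converge
```

```bash
cat > d.py <<'E'
from h import *
for n in("top","scene"):
    im=manip.get_image(n); px=im["pixels"]; hsv=cv2.cvtColor(px,cv2.COLOR_BGR2HSV).astype(int); W=pts(im)
    k=(abs(W[...,0]-.4285)<.075)&(abs(W[...,1]+.0275)<.085)&(hsv[...,1]<(45 if n=="top" else 60))&(W[...,2]>.004)&(W[...,2]<.014)
    m,l,s,c=cv2.connectedComponentsWithStats(k.astype(np.uint8))
    for i in range(1,m):
        if s[i,4]>40: print(n,s[i,4],W[l==i].mean(0).round(4))
    P=W[k][:,:2]; e=np.linalg.svd(P-P.mean(0),full_matrices=False)[2][0]
    print(n,len(P),P.mean(0),cv2.minAreaRect(P.astype(np.float32)),"pca",np.degrees(np.arctan2(e[1],e[0]))%180)
E
python3 d.py
```

```text
top 150 [0.4441 0.0181 0.0082]
top 337 [ 0.4211 -0.0499  0.0094]
top 490 [ 0.42800394 -0.0288922 ] ((0.4285191595554352, -0.028595827519893646), (0.14164327085018158, 0.05692170932888985), 69.5014877319336) pca 70.15362232630757
scene 124 [0.4513 0.0182 0.0076]
scene 170 [ 0.4174 -0.0709  0.0076]
scene 322 [ 0.42986843 -0.03119565] ((0.42863908410072327, -0.026489056646823883), (0.14002473652362823, 0.06489697098731995), 66.87484741210938) pca 70.3264604478009
```

```bash
python3 -m pendant '[{"jaw":1,"tx":6,"ty":-14,"tz":0,"az":-22},{"jaw":1,"tx":12,"ty":-28,"tz":0,"az":-45},{"jaw":1,"tx":25,"ty":-57.4,"tz":-5,"az":-92},{"jaw":1,"tx":25,"ty":-57.4,"tz":-5,"az":-92},{"jaw":1,"tx":25,"ty":-57.4,"tz":-5,"az":-92},{"jaw":1,"tx":25,"ty":-57.4,"tz":-5,"az":-92},{"jaw":1,"tx":25,"ty":-57.4,"tz":-5,"az":-92},{"jaw":1,"tx":25,"ty":-57.4,"tz":-5,"az":-92},{"jaw":1,"tx":25,"ty":-57.4,"tz":-5,"az":-92},{"jaw":1,"tx":25,"ty":-57.4,"tz":-5,"az":-92}]' 40
python3 -m pendant '[{"jaw":1}]'
cat >> h.py <<'E'
def st():
    s=manip.get_state(); w,x,y,z=s["ee_rot"]
    from scipy.spatial.transform import Rotation as R
    M=R.from_quat([x,y,z,w]).as_matrix()
    print("t%.1f"%s["clock"],"pos",s["position"].round(4),"close-dir %.1f"%np.degrees(np.arctan2(M[1,1],M[0,1])),"z-axis",M[:,2].round(3),"F",s["contact_force"].round(1),"w %.4f g %.0f"%(s["width"],s["gripper_force"]))
E
python3 - <<'E'
from h import *
st(); im=manip.get_image("wrist"); cv2.imwrite("pics/w1.png",im["pixels"]); print(im["fx"],im["cx"],im["cy"],np.round(im["pose"],3).tolist())
E
```

```text
t0.5 pos [0.1786 0.5466 0.2313] close-dir 71.9 z-axis [-0. -0. -1.] F [-0.4 -0.9 -0. ] w 0.0855 g 0
309.70691628693146 319.80004557418243 199.52807408416157 [[0.31, 0.905, 0.29, 0.105], [0.951, -0.295, -0.095, 0.571], [-0.0, 0.306, -0.952, 0.373], [0.0, 0.0, 0.0, 1.0]]invalid input at $[0]: expected keys jaw, tx, ty, tz, ax, ay, az
invalid input at $[0]: expected keys jaw, tx, ty, tz, ax, ay, az
```

View pics/w1.png

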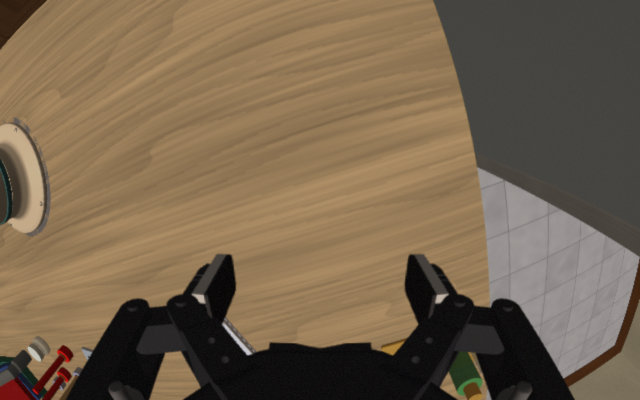

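The call was refused because every key is required, so the arm hasn't moved. The wrist view shows bare wood, with the finger pads near (215,285) and (425,285).

```bash
python3 -m pendant '[{"jaw":1,"tx":6,"ty":-14,"tz":0,"ax":0,"ay":0,"az":-22},{"jaw":1,"tx":12,"ty":-28,"tz":0,"ax":0,"ay":0,"az":-45},{"jaw":1,"tx":25,"ty":-57.4,"tz":-5,"ax":0,"ay":0,"az":-92},{"jaw":1,"tx":25,"ty":-57.4,"tz":-5,"ax":0,"ay":0,"az":-92},{"jaw":1,"tx":25,"ty":-57.4,"tz":-5,"ax":0,"ay":0,"az":-92},{"jaw":1,"tx":25,"ty":-57.4,"tz":-5,"ax":0,"ay":0,"az":-92},{"jaw":1,"tx":25,"ty":-57.4,"tz":-5,"ax":0,"ay":0,"az":-92},{"jaw":1,"tx":25,"ty":-57.4,"tz":-5,"ax":0,"ay":0,"az":-92},{"jaw":1,"tx":25,"ty":-57.4,"tz":-5,"ax":0,"ay":0,"az":-92},{"jaw":1,"tx":25,"ty":-57.4,"tz":-5,"ax":0,"ay":0,"az":-92}]' 40
python3 -m pendant '[{"jaw":1,"tx":0,"ty":0,"tz":0,"ax":0,"ay":0,"az":0},{"jaw":1,"tx":0,"ty":0,"tz":0,"ax":0,"ay":0,"az":0}]'
python3 - <<'E'
from h import *
st(); im=manip.get_image("wrist"); cv2.imwrite("pics/w2.png",im["pixels"]); print(np.round(im["pose"],3).tolist())
E
```

```text
clock: 1.75
position: [0.4279, -0.0262, 0.1819]
ee_rot: [0.0, 0.82, 0.572, 0.001]
contact_force: [2.5, 0.6, 0.1]
width: 0.0852
gripper_force: 0.0
clock: 2.0
position: [0.4267, -0.0241, 0.1815]
ee_rot: [-0.001, 0.82, 0.572, -0.0]
contact_force: [-0.0, -0.2, -0.3]
width: 0.0853
gripper_force: 0.0
t2.0 pos [ 0.4267 -0.0241  0.1815] close-dir -20.2 z-axis [-0.001  0.001 -1.   ] F [-0.  -0.2 -0.3] w 0.0853 g 0
[[0.939, -0.328, -0.107, 0.455], [-0.345, -0.894, -0.287, 0.05], [-0.001, 0.306, -0.952, 0.324], [0.0, 0.0, 0.0, 1.0]]
```

View pics/w2.png

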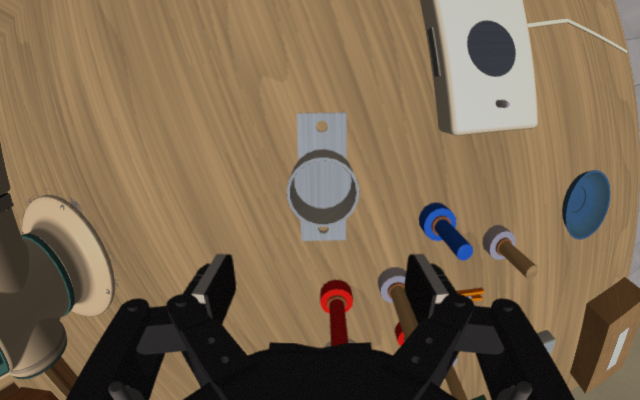

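The dish is aligned with the jaws in the wrist view: holes at (321,127) and (322,229), rim centre about (322,192). One peg shows at (502,104). I'll cast these onto their planes.

```bash
cat >> h.py <<'E'
def wray(im,u,v,z):
    x,y=(u-im["cx"])/im["fx"],(v-im["cy"])/im["fy"]; r=np.hypot(x,y)+1e-12
    T=np.array(im["pose"]); d=T[:3,:3]@np.array([x/r*np.sin(r),y/r*np.sin(r),np.cos(r)])
    return T[:3,3]+d*(z-T[2,3])/d[2]
def wpts(im):
    d=im["depth"]; v,u=np.indices(d.shape); x=(u-im["cx"])/im["fx"]; y=(v-im["cy"])/im["fy"]; r=np.hypot(x,y)+1e-9
    t=np.tan(np.minimum(r,1.4))
    P=np.stack([x/r*t*d,y/r*t*d,d,np.ones_like(d)],-1); W=(P@np.array(im["pose"]).T)[...,:3]; W[d==0]=np.nan
    return W
def circ(P):
    A=np.c_[2*P,np.ones(len(P))]; s=np.linalg.lstsq(A,(P**2).sum(1),rcond=None)[0]
    return s[:2],np.sqrt(s[2]+s[:2]@s[:2])
def dishw(im,c,zb=0.0,verbose=1):
    """rim centre and plate axis of the dish from the wrist view, dish underside at height zb"""
    W=wpts(im); q=W[...,:2]-np.array(c)
    k=(np.hypot(q[...,0],q[...,1])<.05)&(abs(W[...,2]-zb-.058)<.006)
    P=W[k][:,:2]; cc,r=circ(P)
    for _ in range(3):
        e=abs(np.hypot(*(P-cc).T)-r); cc,r=circ(P[e<.004])
    hsv=cv2.cvtColor(im["pixels"],cv2.COLOR_BGR2HSV)
    k=(np.hypot(q[...,0],q[...,1])<.085)&(abs(W[...,2]-zb-.008)<.004)&(hsv[...,1]<70)
    Q=W[k][:,:2].astype(np.float32); 
    print("rim",cc.round(4),"r %.4f"%r,"n",k.sum(),"plate",cv2.minAreaRect(Q))
E
python3 - <<'E'
from h import *
im=manip.get_image("wrist")
a=wray(im,321,127,.008);b=wray(im,322,229,.008); print(a,b,np.linalg.norm(a-b),(a+b)/2,np.degrees(np.arctan2(*(a-b)[1::-1])))
dishw(im,(.4285,-.0275))
print(manip.get_state()["position"])
E
```

```text
[0.44680033 0.02747176 0.008     ] [ 0.40968873 -0.0776745   0.008     ] 0.11150339372347635 [ 0.42824453 -0.02510137  0.008     ] 70.55940498919763
rim [ 0.4294 -0.0249] r 0.0311 n 2917 plate ((0.42949244379997253, -0.026061832904815674), (0.13935954868793488, 0.05859943851828575), 69.97866821289062)
[ 0.42651482 -0.02301949  0.18175768]
```

```bash
python3 -m pendant '[{"jaw":1,"tx":0,"ty":0,"tz":0,"ax":0,"ay":0,"az":0},{"jaw":1,"tx":0,"ty":0,"tz":0,"ax":0,"ay":0,"az":0}]'
python3 - <<'E'
from h import *
for i in range(3):
    st(); im=manip.get_image("wrist"); dishw(im,(.4285,-.0275))
E
```

```text
clock: 2.35
position: [0.427, -0.0232, 0.1819]
ee_rot: [0.0, 0.819, 0.574, 0.0]
contact_force: [0.8, 0.2, -0.5]
width: 0.0855
gripper_force: 0.0
t2.4 pos [ 0.427  -0.0232  0.1819] close-dir -20.0 z-axis [ 0.001 -0.    -1.   ] F [ 0.8  0.2 -0.5] w 0.0855 g 0
rim [ 0.4294 -0.0249] r 0.0311 n 2972 plate ((0.4292656183242798, -0.025736019015312195), (0.13941603899002075, 0.05855891481041908), 70.21246337890625)
t2.4 pos [ 0.427  -0.0233  0.1819] close-dir -20.0 z-axis [ 0. -0. -1.] F [-0.   0.1 -0.5] w 0.0849 g 0
rim [ 0.4294 -0.0249] r 0.0311 n 2992 plate ((0.4292563498020172, -0.025780804455280304), (0.1393437683582306, 0.058572761714458466), 70.08934783935547)
t2.5 pos [ 0.4271 -0.0235  0.1818] close-dir -20.0 z-axis [ 0. -0. -1.] F [ 0.2  0.3 -0. ] w 0.0853 g 0
rim [ 0.4294 -0.0249] r 0.0311 n 2976 plate ((0.42926695942878723, -0.02600208669900894), (0.13940857350826263, 0.058741211891174316), 70.00128173828125)
```

```bash
python3 -m pendant '[{"jaw":1,"tx":0.2,"ty":-0.25,"tz":-5,"ax":0,"ay":0,"az":0},{"jaw":1,"tx":0.2,"ty":-0.25,"tz":-10,"ax":0,"ay":0,"az":0},{"jaw":1,"tx":0.2,"ty":-0.25,"tz":-13,"ax":0,"ay":0,"az":0},{"jaw":1,"tx":0.2,"ty":-0.25,"tz":-15,"ax":0,"ay":0,"az":0},{"jaw":1,"tx":0.2,"ty":-0.25,"tz":-16.8,"ax":0,"ay":0,"az":0},{"jaw":1,"tx":0.2,"ty":-0.25,"tz":-16.8,"ax":0,"ay":0,"az":0},{"jaw":1,"tx":0.2,"ty":-0.25,"tz":-16.8,"ax":0,"ay":0,"az":0}]' 40
python3 -m pendant '[{"jaw":0.5,"tx":0,"ty":0,"tz":0,"ax":0,"ay":0,"az":0},{"jaw":0.4,"tx":0,"ty":0,"tz":0,"ax":0,"ay":0,"az":0},{"jaw":0.2,"tx":0,"ty":0,"tz":0,"ax":0,"ay":0,"az":0},{"jaw":0.2,"tx":0,"ty":0,"tz":0,"ax":0,"ay":0,"az":0},{"jaw":0.2,"tx":0,"ty":0,"tz":0,"ax":0,"ay":0,"az":0},{"jaw":0.2,"tx":0,"ty":0,"tz":0,"ax":0,"ay":0,"az":0}]' 40
python3 -m pendant '[{"jaw":0.2,"tx":0,"ty":0,"tz":5,"ax":0,"ay":0,"az":0},{"jaw":0.2,"tx":0,"ty":0,"tz":10,"ax":0,"ay":0,"az":0},{"jaw":0.2,"tx":0,"ty":0,"tz":12,"ax":0,"ay":0,"az":0},{"jaw":0.2,"tx":0,"ty":0,"tz":12,"ax":0,"ay":0,"az":0},{"jaw":0.2,"tx":0,"ty":0,"tz":12,"ax":0,"ay":0,"az":0}]'
python3 -c "
from h import *
st();im=manip.get_image('wrist');cv2.imwrite('pics/w3.png',im['pixels'])"
```

```text
clock: 3.38
position: [0.4297, -0.0267, 0.0142]
ee_rot: [0.0, 0.82, 0.573, 0.0]
contact_force: [0.9, 1.0, 0.3]
width: 0.0852
gripper_force: 0.0
clock: 4.12
position: [0.4298, -0.0267, 0.0146]
ee_rot: [0.001, 0.82, 0.573, 0.001]
contact_force: [-0.3, -0.1, 5.9]
width: 0.0635
gripper_force: 44.5
clock: 4.75
position: [0.4281, -0.0264, 0.1327]
ee_rot: [-0.001, 0.82, 0.573, -0.001]
contact_force: [0.3, -0.0, -1.3]
width: 0.0641
gripper_force: 45.8
t4.8 pos [ 0.4281 -0.0264  0.1327] close-dir -20.1 z-axis [-0.002  0.    -1.   ] F [ 0.3 -0.  -1.3] w 0.0641 g 46
```

View pics/w3.png

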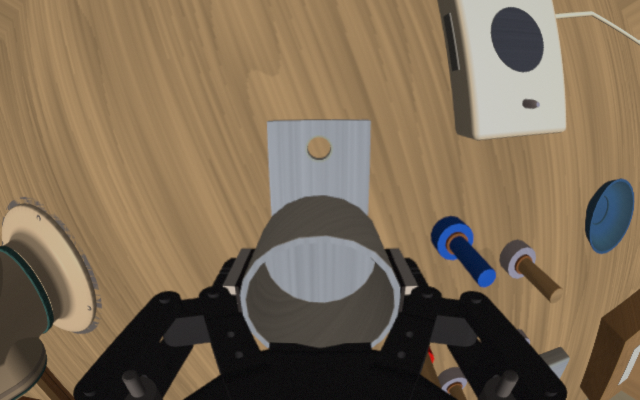

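The dish is held, with its far hole at (319,148) clear in view. The warmer's near peg is at (530,104). Moving above the warmer and turning by +8.9°.

```bash
python3 -m pendant '[{"jaw":0.2,"tx":5,"ty":2,"tz":0,"ax":0,"ay":0,"az":3},{"jaw":0.2,"tx":10,"ty":4,"tz":0,"ax":0,"ay":0,"az":6},{"jaw":0.2,"tx":15,"ty":6,"tz":0,"ax":0,"ay":0,"az":8.9},{"jaw":0.2,"tx":18,"ty":7,"tz":0,"ax":0,"ay":0,"az":8.9},{"jaw":0.2,"tx":20.6,"ty":7.9,"tz":0,"ax":0,"ay":0,"az":8.9},{"jaw":0.2,"tx":20.6,"ty":7.9,"tz":0,"ax":0,"ay":0,"az":8.9},{"jaw":0.2,"tx":20.6,"ty":7.9,"tz":0,"ax":0,"ay":0,"az":8.9},{"jaw":0.2,"tx":20.6,"ty":7.9,"tz":0,"ax":0,"ay":0,"az":8.9}]'
python3 - <<'E'
from h import *
st(); im=manip.get_image("wrist"); cv2.imwrite("pics/w4.png",im["pixels"])
s=manip.get_state(); p=s["position"]; dishw(im,p[:2],p[2]-.0146)
for n in("scene","top"):
    im=manip.get_image(n); W=pts(im); 
    k=(abs(W[...,0]-.635)<.09)&(abs(W[...,1]-.052)<.1)&(W[...,2]>.16-.02)&(W[...,2]<.19)
E
```

```text
clock: 5.8
position: [0.6338, 0.052, 0.1332]
ee_rot: [-0.001, 0.773, 0.635, -0.001]
contact_force: [-0.9, -0.0, -0.9]
width: 0.064
gripper_force: 45.6
t5.8 pos [0.6338 0.052  0.1332] close-dir -11.2 z-axis [-0.002 -0.    -1.   ] F [-0.9 -0.  -0.9] w 0.0640 g 46
rim [0.6349 0.0539] r 0.0312 n 9959 plate ((0.6384811401367188, 0.07251778244972229), (0.10045495629310608, 0.058482199907302856), 79.24673461914062)
```

View pics/w4.png

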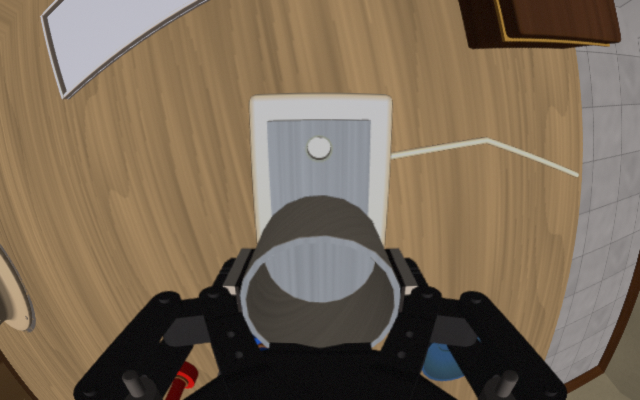

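```bash
cat > warm.py <<'E'
from h import *
im=manip.get_image("wrist"); p=manip.get_state()["position"]; zb=p[2]-.0146
W=wpts(im); c=np.array([.634,.0525])
import sys
a=np.radians(78.8); ey=np.array([np.cos(a),np.sin(a)]); ex=np.array([np.sin(a),-np.cos(a)])
q=W[...,:2]-c; X=q@ex*1000; Y=q@ey*1000
k=(abs(W[...,2]-.045)<.005)&(abs(X)<75)&(Y>0)&(Y<100)
for lo in(20,40,60):
    r=k&(Y>lo)&(Y<lo+10); print("Y",lo,"x-range",np.nanpercentile(X[r],[.3,99.7]).round(1),"mid",np.nanpercentile(X[r],[.3,99.7]).mean().round(2))
for lo in(-45,-20,20,35):
    r=k&(X>lo)&(X<lo+10); print("X",lo,"ymax",np.nanpercentile(Y[r],99.7).round(1), r.sum())
print("z",np.nanmedian(W[k][:,2]))
def hole(u0,v0,z):
    g=im["pixels"][v0-20:v0+21,u0-20:u0+21].astype(int); m=(abs(W[v0-20:v0+21,u0-20:u0+21,2]-z)>.01)
    n,l,s,cc=cv2.connectedComponentsWithStats(m.astype(np.uint8)); i=l[20,20]; return cc[i]+[u0-20,v0-20],s[i]
uv,s=hole(319,148,zb+.008); h=wray(im,uv[0],uv[1],zb+.008); print("hole px",uv,s,h.round(4),"in warmer frame",((h[:2]-c)@ex*1000).round(2),((h[:2]-c)@ey*1000).round(2))
dishw(im,p[:2],zb); 
E
python3 warm.py
```

```text
Y 20 x-range [-53.3  54.5] mid 0.56
Y 40 x-range [-53.4  54.7] mid 0.66
Y 60 x-range [-52.9  55. ] mid 1.07
X -45 ymax 85.7 1058
X -20 ymax 85.7 328
X 20 ymax 85.9 330
X 35 ymax 85.6 939
z 0.044300066494150636
hole px [318.56521739 147.11141304] [  9   8  22  22 368] [0.6458 0.1086 0.1274] in warmer frame 0.65 57.36
rim [0.6356 0.0539] r 0.0312 n 9101 plate ((0.6391803026199341, 0.07275981456041336), (0.09984573721885681, 0.05858320742845535), 79.49957275390625)
```

```bash
python3 -m pendant '[{"jaw":0.2,"tx":0,"ty":0,"tz":-2,"ax":0,"ay":0,"az":-0.3},{"jaw":0.2,"tx":0,"ty":0,"tz":-4,"ax":0,"ay":0,"az":-0.3},{"jaw":0.2,"tx":0,"ty":0,"tz":-4.7,"ax":0,"ay":0,"az":-0.3},{"jaw":0.2,"tx":0,"ty":0,"tz":-5,"ax":0,"ay":0,"az":-0.3},{"jaw":0.2,"tx":0,"ty":0,"tz":-5.3,"ax":0,"ay":0,"az":-0.3},{"jaw":0.2,"tx":0,"ty":0,"tz":-5.6,"ax":0,"ay":0,"az":-0.3},{"jaw":0.2,"tx":0,"ty":0,"tz":-5.9,"ax":0,"ay":0,"az":-0.3},{"jaw":0.2,"tx":0,"ty":0,"tz":-5.9,"ax":0,"ay":0,"az":-0.3}]'; python3 -c "
from h import *
st(); print(manip.get_state()['moment'])"
```

```text
clock: 7.0
position: [0.635, 0.0523, 0.0745]
ee_rot: [-0.0, 0.774, 0.633, -0.0]
contact_force: [-0.9, 0.6, -1.6]
width: 0.0642
gripper_force: 45.6
t7.0 pos [0.635  0.0523 0.0745] close-dir -11.5 z-axis [-0. -0. -1.] F [-0.9  0.6 -1.6] w 0.0642 g 46
[ 0.00037183  0.01866423 -0.00676893]
```

Underside is about 0.060, just past the tips, with no contact force. Continuing down.

```bash
python3 -m pendant '[{"jaw":0.2,"tx":0,"ty":0,"tz":-0.3,"ax":0,"ay":0,"az":0},{"jaw":0.2,"tx":0,"ty":0,"tz":-0.6,"ax":0,"ay":0,"az":0},{"jaw":0.2,"tx":0,"ty":0,"tz":-0.9,"ax":0,"ay":0,"az":0},{"jaw":0.2,"tx":0,"ty":0,"tz":-0.9,"ax":0,"ay":0,"az":0}]'; python3 -c "
from h import *
st(); print(manip.get_state()['moment'])"
```

```text
clock: 7.5
position: [0.6349, 0.0524, 0.0653]
ee_rot: [-0.0, 0.774, 0.633, -0.0]
contact_force: [0.6, 0.3, -1.9]
width: 0.0643
gripper_force: 45.6
t7.5 pos [0.6349 0.0524 0.0653] close-dir -11.5 z-axis [-0.001 -0.    -1.   ] F [ 0.6  0.3 -1.9] w 0.0643 g 46
[0.00939019 0.01108815 0.04053981]
```

```bash
python3 -m pendant '[{"jaw":0.2,"tx":0,"ty":0,"tz":-0.3,"ax":0,"ay":0,"az":0},{"jaw":0.2,"tx":0,"ty":0,"tz":-0.5,"ax":0,"ay":0,"az":0},{"jaw":0.2,"tx":0,"ty":0,"tz":-0.65,"ax":0,"ay":0,"az":0},{"jaw":0.2,"tx":0,"ty":0,"tz":-0.7,"ax":0,"ay":0,"az":0},{"jaw":0.2,"tx":0,"ty":0,"tz":-0.7,"ax":0,"ay":0,"az":0}]'; python3 -c "
from h import *
st(); print(manip.get_state()['moment'])"
```

```text
clock: 8.12
position: [0.6351, 0.0524, 0.0597]
ee_rot: [0.0, 0.774, 0.633, 0.0]
contact_force: [-2.9, -0.3, 5.9]
width: 0.0642
gripper_force: 46.2
t8.1 pos [0.6351 0.0524 0.0597] close-dir -11.5 z-axis [ 0. -0. -1.] F [-2.9 -0.3  5.9] w 0.0642 g 46
[ 0.00087406  0.26892829 -0.0126323 ]
```

Contact came at the seated height (0.0597). Releasing and rising, then checking.

```bash
python3 -m pendant '[{"jaw":0.6,"tx":0,"ty":0,"tz":0,"ax":0,"ay":0,"az":0},{"jaw":1,"tx":0,"ty":0,"tz":0,"ax":0,"ay":0,"az":0},{"jaw":1,"tx":0,"ty":0,"tz":0,"ax":0,"ay":0,"az":0},{"jaw":1,"tx":0,"ty":0,"tz":0,"ax":0,"ay":0,"az":0},{"jaw":1,"tx":0,"ty":0,"tz":5,"ax":0,"ay":0,"az":0},{"jaw":1,"tx":0,"ty":0,"tz":10,"ax":0,"ay":0,"az":0},{"jaw":1,"tx":0,"ty":0,"tz":14,"ax":0,"ay":0,"az":0},{"jaw":1,"tx":0,"ty":0,"tz":14,"ax":0,"ay":0,"az":0},{"jaw":1,"tx":0,"ty":0,"tz":14,"ax":0,"ay":0,"az":0}]'; cat > chk.py <<'E'
from h import *
import sys
st(); im=manip.get_image("wrist"); W=wpts(im); c=np.array([.635,.0525]); a=np.radians(78.6); ey=np.array([np.cos(a),np.sin(a)]); ex=np.array([ey[1],-ey[0]])
q=W[...,:2]-c; X=q@ex*1e3; Y=q@ey*1e3
for lo,hi in((37,50),(60,70),(-50,-37),(-70,-60)):
    r=(Y>lo)&(Y<hi)&(abs(X)<18); print("plate",lo,np.nanmedian(W[r][:,2]).round(4) if r.any() else None)
for s in(1,-1):
    r=(abs(Y)<80)&(abs(X-s*40)<8); print("warmer",s,np.nanmedian(W[r][:,2]).round(4))
dishw(im,c,.045)
cv2.imwrite(sys.argv[1],im["pixels"])
E
python3 chk.py pics/w5.png
```

```text
clock: 9.25
position: [0.6345, 0.0524, 0.1979]
ee_rot: [-0.0, 0.774, 0.633, -0.0]
contact_force: [-0.1, 0.3, 0.0]
width: 0.0858
gripper_force: 0.0
t9.2 pos [0.6345 0.0524 0.1979] close-dir -11.5 z-axis [-0.001  0.    -1.   ] F [-0.1  0.3  0. ] w 0.0858 g 0
plate 37 0.0525
plate 60 0.0525
plate -50 None
plate -70 0.0526
warmer 1 0.2308
warmer -1 0.2298
rim [0.636  0.0538] r 0.0311 n 3515 plate ((0.6361899971961975, 0.05319257080554962), (0.14088566601276398, 0.05924707278609276), 78.91564178466797)
```

View pics/w5.png

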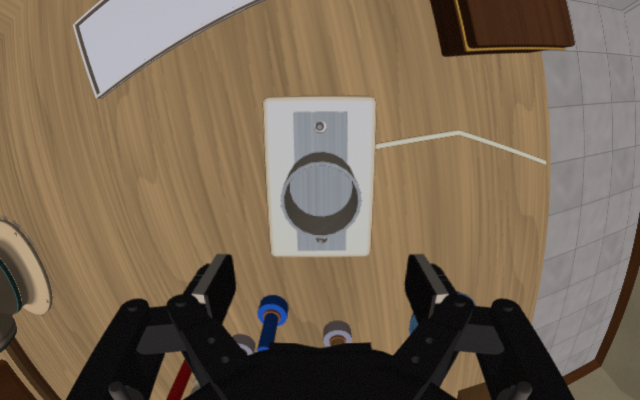

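The dish is fully seated: plate top reads 0.0525 at both ends, and a peg tip shows in the hole at (320,127). Next is dabber1, after re-checking positions.

```bash
cat > dab.py <<'E'
from h import *
# bamboo handles: top of each found standing thing with brown handle, both views
for n in("top","scene"):
    im=manip.get_image(n); W=pts(im); hsv=cv2.cvtColor(im["pixels"],cv2.COLOR_BGR2HSV); z=W[...,2]
    m=((z>0.008)&(z<0.17)&(W[...,0]>.2)&(W[...,0]<.78)&(W[...,1]>-.5)&(W[...,1]<.45)).astype(np.uint8)
    N,l,s,c=cv2.connectedComponentsWithStats(m,connectivity=4)
    for i in range(1,N):
        P=W[l==i]; H=hsv[l==i]; zt=np.percentile(P[:,2],97)
        if zt<.08 or s[i,4]<60: continue
        t=P[P[:,2]>zt-.006]; b=P[(P[:,2]<.03)&(P[:,2]>.018)]; hh=np.median(H[P[:,2]>.04],axis=0) if (P[:,2]>.04).any() else None
        print(n,"h %.3f"%zt,"top",t[:,:2].mean(0).round(4),"headtop",(np.array(cv2.minEnclosingCircle(b[:,:2].astype(np.float32))[0]).round(4) if len(b)>5 else None),"hsv",hh)
st()
E
python3 dab.py
```

```text
top h 0.096 top [0.619  0.0301] headtop [0.5861 0.0897] hsv [105.   8. 147.]
top h 0.111 top [ 0.608  -0.3278] headtop [ 0.6078 -0.3276] hsv [ 17.  90. 116.]
top h 0.090 top [ 0.6112 -0.1775] headtop [ 0.6109 -0.1781] hsv [ 17.  89. 129.]
top h 0.092 top [ 0.5346 -0.1178] headtop [ 0.5347 -0.118 ] hsv [111. 137. 153.]
top h 0.131 top [ 0.5071 -0.3521] headtop [ 0.5069 -0.3522] hsv [ 17.  92. 109.]
top h 0.152 top [ 0.4677 -0.2688] headtop [ 0.4673 -0.2694] hsv [  5.  164.5 130. ]
top h 0.152 top [ 0.4657 -0.1806] headtop [ 0.4658 -0.1816] hsv [ 17.  90. 120.]
top h 0.107 top [ 0.4067 -0.4504] headtop [ 0.4045 -0.4419] hsv [17. 46. 96.]
top h 0.152 top [ 0.3928 -0.1726] headtop [ 0.3937 -0.1718] hsv [  4.  169.5 149.5]
scene h 0.149 top [ 0.3965 -0.1698] headtop [ 0.3955 -0.1694] hsv [  1. 250.  93.]
scene h 0.100 top [0.636  0.0537] headtop [0.6354 0.0525] hsv [ 32.  30. 154.]
scene h 0.150 top [ 0.4693 -0.1792] headtop [ 0.4681 -0.1796] hsv [ 16. 160.  82.]
scene h 0.090 top [ 0.5371 -0.1161] headtop [ 0.5371 -0.115 ] hsv [111. 228.  74.]
scene h 0.150 top [ 0.4708 -0.2676] headtop [ 0.4708 -0.2671] hsv [  0. 250.  93.]
scene h 0.091 top [ 0.6139 -0.1756] headtop [ 0.6146 -0.1762] hsv [ 16. 158.  88.]
scene h 0.129 top [ 0.5106 -0.3497] headtop [ 0.5112 -0.3499] hsv [ 16. 161.  97.]
scene h 0.106 top [ 0.4119 -0.4491] headtop [ 0.4147 -0.4497] hsv [17. 27. 58.]
scene h 0.110 top [ 0.6116 -0.3264] headtop [ 0.6101 -0.326 ] hsv [ 16. 160.  93.]
t9.4 pos [0.6341 0.0524 0.1968] close-dir -11.5 z-axis [-0.004  0.    -1.   ] F [-0.4  0.1  0.2] w 0.0857 g 0
```

```bash
python3 -m pendant '[{"jaw":0,"tx":-3,"ty":-4.5,"tz":0.5,"ax":0,"ay":0,"az":0},{"jaw":0,"tx":-6.5,"ty":-9,"tz":0.5,"ax":0,"ay":0,"az":0},{"jaw":0,"tx":-10,"ty":-14,"tz":0.5,"ax":0,"ay":0,"az":0},{"jaw":0,"tx":-14,"ty":-19.5,"tz":0.5,"ax":0,"ay":0,"az":0},{"jaw":0,"tx":-16.7,"ty":-23.2,"tz":0,"ax":0,"ay":0,"az":0},{"jaw":0,"tx":-16.7,"ty":-23.2,"tz":0,"ax":0,"ay":0,"az":0},{"jaw":0,"tx":-16.7,"ty":-23.2,"tz":0,"ax":0,"ay":0,"az":0},{"jaw":0,"tx":-16.7,"ty":-23.2,"tz":0,"ax":0,"ay":0,"az":0}]'
python3 - <<'E'
from h import *
st(); im=manip.get_image("wrist"); cv2.imwrite("pics/w6.png",im["pixels"])
W=wpts(im); k=(abs(W[...,2]-.15)<.008)&(np.hypot(W[...,0]-.467,W[...,1]+.18)<.03); print(k.sum(),W[k].mean(0) if k.any() else 0)
E
```

```text
clock: 10.4
position: [0.4689, -0.1787, 0.1984]
ee_rot: [-0.0, 0.774, 0.633, 0.0]
contact_force: [0.0, -0.1, -0.5]
width: 0.0427
gripper_force: 0.0
t10.4 pos [ 0.4689 -0.1787  0.1984] close-dir -11.4 z-axis [-0.     0.001 -1.   ] F [ 0.  -0.1 -0.5] w 0.0427 g 0
551 [ 0.46801316 -0.1770047   0.14890731]
```

View pics/w6.png

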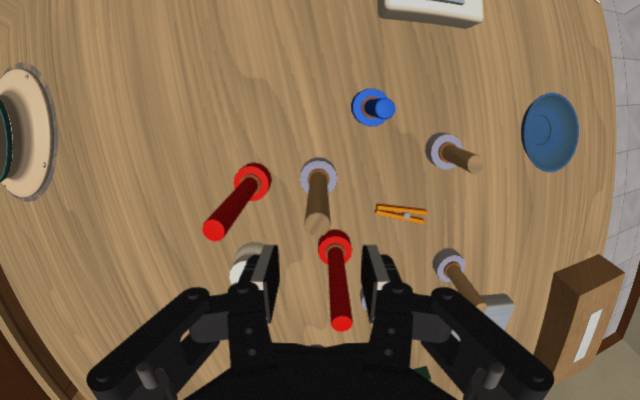

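The tan d1 handle top is at (318,225), centred between the jaws, and the red handle at (342,320) lies behind and clear. Descending and gripping.

```bash
python3 -m pendant '[{"jaw":0,"tx":-0.1,"ty":-0.1,"tz":-3,"ax":0,"ay":0,"az":0},{"jaw":0,"tx":-0.1,"ty":-0.1,"tz":-6,"ax":0,"ay":0,"az":0},{"jaw":0,"tx":-0.1,"ty":-0.1,"tz":-9.2,"ax":0,"ay":0,"az":0},{"jaw":0,"tx":-0.1,"ty":-0.1,"tz":-9.2,"ax":0,"ay":0,"az":0},{"jaw":-0.3,"tx":-0.1,"ty":-0.1,"tz":-9.2,"ax":0,"ay":0,"az":0},{"jaw":-0.8,"tx":-0.1,"ty":-0.1,"tz":-9.2,"ax":0,"ay":0,"az":0},{"jaw":-0.8,"tx":-0.1,"ty":-0.1,"tz":-9.2,"ax":0,"ay":0,"az":0},{"jaw":-0.8,"tx":-0.1,"ty":-0.1,"tz":-9.2,"ax":0,"ay":0,"az":0},{"jaw":-0.8,"tx":-0.1,"ty":-0.1,"tz":-9.2,"ax":0,"ay":0,"az":0}]' 50
python3 -m pendant '[{"jaw":-0.8,"tx":0,"ty":0,"tz":4,"ax":0,"ay":0,"az":0},{"jaw":-0.8,"tx":0,"ty":0,"tz":9,"ax":0,"ay":0,"az":0},{"jaw":-0.8,"tx":0,"ty":0,"tz":13.5,"ax":0,"ay":0,"az":0},{"jaw":-0.8,"tx":0,"ty":0,"tz":13.5,"ax":0,"ay":0,"az":0},{"jaw":-0.8,"tx":0,"ty":0,"tz":13.5,"ax":0,"ay":0,"az":0}]'
```

```text
clock: 11.58
position: [0.4681, -0.181, 0.108]
ee_rot: [0.001, 0.774, 0.633, 0.001]
contact_force: [-0.5, 0.9, 5.6]
width: 0.0168
gripper_force: 49.1
clock: 12.2
position: [0.4664, -0.1803, 0.2408]
ee_rot: [-0.001, 0.774, 0.633, -0.0]
contact_force: [-0.2, 0.3, -2.2]
width: 0.0167
gripper_force: 49.6
```

```bash
python3 -m pendant '[{"jaw":-0.8,"tx":3,"ty":4.2,"tz":0.5,"ax":0,"ay":0,"az":0},{"jaw":-0.8,"tx":6.5,"ty":9,"tz":0.5,"ax":0,"ay":0,"az":0},{"jaw":-0.8,"tx":10,"ty":13.8,"tz":0.5,"ax":0,"ay":0,"az":0},{"jaw":-0.8,"tx":13.5,"ty":18.6,"tz":0.5,"ax":0,"ay":0,"az":0},{"jaw":-0.8,"tx":16,"ty":22,"tz":0.5,"ax":0,"ay":0,"az":0},{"jaw":-0.8,"tx":16.9,"ty":23.3,"tz":0.5,"ax":0,"ay":0,"az":0},{"jaw":-0.8,"tx":16.9,"ty":23.3,"tz":0,"ax":0,"ay":0,"az":0},{"jaw":-0.8,"tx":16.9,"ty":23.3,"tz":0,"ax":0,"ay":0,"az":0},{"jaw":-0.8,"tx":16.9,"ty":23.3,"tz":0,"ax":0,"ay":0,"az":0}]'
cat > held.py <<'E'
from h import *
# cross-section of the held head (scene camera) against the dish rim
st(); im=manip.get_image("scene"); W=pts(im); p=manip.get_state()["position"]
k=(np.hypot(W[...,0]-p[0],W[...,1]-p[1])<.035)
z=W[...,2]
h=k&(z>.108)&(z<p[2]-.02); zz=z[h]; print("lowest",np.percentile(zz,[0.5,2]).round(4))
b=h&(z<np.percentile(zz,1)+.02); cc,r=circ(W[b][:,:2]); print("head circle",cc.round(4),"r %.4f"%r,b.sum())
t=k&(z>p[2]-.06)&(z<p[2]-.03); 
if t.sum()>10: c2,r2=circ(W[t][:,:2]); print("handle circle",c2.round(4),"r %.4f"%r2)
E
python3 held.py
```

```text
clock: 13.32
position: [0.6354, 0.051, 0.2417]
ee_rot: [0.0, 0.775, 0.632, -0.0]
contact_force: [1.2, -0.5, -2.0]
width: 0.0171
gripper_force: 49.4
t13.3 pos [0.6354 0.051  0.2417] close-dir -11.6 z-axis [-0.001 -0.001 -1.   ] F [ 1.2 -0.5 -2. ] w 0.0171 g 49
lowest [0.133  0.1347]
head circle [0.6359 0.0522] r 0.0177 78
handle circle [0.6363 0.0517] r 0.0074
```

```bash
python3 -m pendant '[{"jaw":-0.8,"tx":0,"ty":0.15,"tz":-2,"ax":0,"ay":0,"az":0},{"jaw":-0.8,"tx":0,"ty":0.15,"tz":-4,"ax":0,"ay":0,"az":0},{"jaw":-0.8,"tx":0,"ty":0.15,"tz":-5.5,"ax":0,"ay":0,"az":0},{"jaw":-0.8,"tx":0,"ty":0.15,"tz":-6.6,"ax":0,"ay":0,"az":0},{"jaw":-0.8,"tx":0,"ty":0.15,"tz":-6.6,"ax":0,"ay":0,"az":0},{"jaw":-0.8,"tx":0,"ty":0.15,"tz":-6.6,"ax":0,"ay":0,"az":0}]'
python3 -m pendant '[{"jaw":-0.8,"tx":0,"ty":0,"tz":2.5,"ax":0,"ay":0,"az":0},{"jaw":-0.8,"tx":0,"ty":0,"tz":5,"ax":0,"ay":0,"az":0},{"jaw":-0.8,"tx":0,"ty":0,"tz":6.6,"ax":0,"ay":0,"az":0},{"jaw":-0.8,"tx":0,"ty":0,"tz":6.6,"ax":0,"ay":0,"az":0},{"jaw":-0.8,"tx":0,"ty":0,"tz":6.6,"ax":0,"ay":0,"az":0}]'
```

```text
clock: 14.12
position: [0.6367, 0.0538, 0.1763]
ee_rot: [0.0, 0.774, 0.633, 0.001]
contact_force: [1.0, -0.2, -2.2]
width: 0.0168
gripper_force: 49.4
clock: 14.75
position: [0.6356, 0.0539, 0.2409]
ee_rot: [-0.0, 0.774, 0.633, -0.001]
contact_force: [-0.2, -0.4, -1.6]
width: 0.0171
gripper_force: 49.5
```

```bash
python3 -m pendant '[{"jaw":-0.8,"tx":-0.4,"ty":5,"tz":0,"ax":0,"ay":0,"az":0},{"jaw":-0.8,"tx":-0.8,"ty":10,"tz":0,"ax":0,"ay":0,"az":0},{"jaw":-0.8,"tx":-1.3,"ty":15,"tz":0,"ax":0,"ay":0,"az":0},{"jaw":-0.8,"tx":-1.8,"ty":20,"tz":0,"ax":0,"ay":0,"az":0},{"jaw":-0.8,"tx":-2.2,"ty":25,"tz":-2,"ax":0,"ay":0,"az":0},{"jaw":-0.8,"tx":-2.3,"ty":26.6,"tz":-6,"ax":0,"ay":0,"az":0},{"jaw":-0.8,"tx":-2.3,"ty":26.6,"tz":-9,"ax":0,"ay":0,"az":0},{"jaw":-0.8,"tx":-2.3,"ty":26.6,"tz":-11,"ax":0,"ay":0,"az":0},{"jaw":-0.8,"tx":-2.3,"ty":26.6,"tz":-11,"ax":0,"ay":0,"az":0},{"jaw":-0.8,"tx":-2.3,"ty":26.6,"tz":-11,"ax":0,"ay":0,"az":0}]'
python3 - <<'E'
from h import *
st()
for n in("scene","top"):
    im=manip.get_image(n); W=pts(im); hsv=cv2.cvtColor(im["pixels"],cv2.COLOR_BGR2HSV)
    k=(hsv[...,1]<60)&(abs(W[...,0]-.51)<.13)&(abs(W[...,1]-.3)<.07)&(W[...,2]<.012); print(n,"floor z",np.nanmedian(W[k][:,2]))
    p=manip.get_state()["position"]; k=(np.hypot(W[...,0]-p[0],W[...,1]-p[1])<.03)&(W[...,2]>.018)&(W[...,2]<.05); print(k.sum(),np.percentile(W[k][:,2],[1,5]) if k.any() else 0)
E
```

```text
clock: 16.0
position: [0.6135, 0.3199, 0.1319]
ee_rot: [0.0, 0.774, 0.633, 0.0]
contact_force: [0.1, 0.3, -1.6]
width: 0.0168
gripper_force: 49.3
t16.0 pos [0.6135 0.3199 0.1319] close-dir -11.5 z-axis [ 0.  0. -1.] F [ 0.1  0.3 -1.6] w 0.0168 g 49
scene floor z 0.0036512997334886554
101 [0.02549815 0.02647647]
top floor z 0.002780462452168009
66 [0.0269782  0.03194594]
```

```bash
python3 -m pendant '[{"jaw":-0.8,"tx":0,"ty":0,"tz":-0.8,"ax":0,"ay":0,"az":0},{"jaw":-0.8,"tx":0,"ty":0,"tz":-1.4,"ax":0,"ay":0,"az":0},{"jaw":-0.8,"tx":0,"ty":0,"tz":-1.8,"ax":0,"ay":0,"az":0},{"jaw":-0.8,"tx":0,"ty":0,"tz":-1.95,"ax":0,"ay":0,"az":0},{"jaw":-0.8,"tx":0,"ty":0,"tz":-2.05,"ax":0,"ay":0,"az":0},{"jaw":-0.8,"tx":0,"ty":0,"tz":-2.05,"ax":0,"ay":0,"az":0}]'
```

```text
clock: 16.85
position: [0.613, 0.3199, 0.1121]
ee_rot: [-0.0, 0.774, 0.633, 0.0]
contact_force: [-2.9, -0.2, 5.1]
width: 0.0167
gripper_force: 50.2
```

```bash
python3 -m pendant '[{"jaw":-0.4,"tx":0,"ty":0,"tz":0,"ax":0,"ay":0,"az":0},{"jaw":0,"tx":0,"ty":0,"tz":0,"ax":0,"ay":0,"az":0},{"jaw":0,"tx":0,"ty":0,"tz":0,"ax":0,"ay":0,"az":0},{"jaw":0,"tx":0,"ty":0,"tz":0,"ax":0,"ay":0,"az":0},{"jaw":0,"tx":0,"ty":0,"tz":3,"ax":0,"ay":0,"az":0},{"jaw":0,"tx":0,"ty":0,"tz":7,"ax":0,"ay":0,"az":0},{"jaw":0,"tx":0,"ty":0,"tz":10,"ax":0,"ay":0,"az":0},{"jaw":0,"tx":0,"ty":0,"tz":10,"ax":0,"ay":0,"az":0}]'
python3 dab.py
```

```text
clock: 17.85
position: [0.6148, 0.3205, 0.2144]
ee_rot: [0.001, 0.774, 0.633, 0.003]
contact_force: [-0.2, -0.6, 0.1]
width: 0.0431
gripper_force: 0.0
top h 0.098 top [0.6348 0.0485] headtop [0.6138 0.0481] hsv [105.   9. 155.]
top h 0.155 top [0.6111 0.3183] headtop [0.6199 0.3235] hsv [ 16.   79.5 100. ]
top h 0.112 top [ 0.6084 -0.3274] headtop [ 0.6078 -0.3283] hsv [ 18.  91. 115.]
top h 0.095 top [ 0.6111 -0.1769] headtop [ 0.6104 -0.1784] hsv [ 17.  88. 130.]
top h 0.131 top [ 0.5327 -0.3554] headtop [ 0.532  -0.3545] hsv [ 17.  91. 112.]
top h 0.093 top [ 0.5353 -0.1178] headtop [ 0.5351 -0.1177] hsv [111. 138. 152.]
top h 0.153 top [ 0.4671 -0.2689] headtop [ 0.4673 -0.2697] hsv [  5.5 166.5 130. ]
top h 0.107 top [ 0.4071 -0.4496] headtop [ 0.4044 -0.4421] hsv [18. 46. 97.]
top h 0.152 top [ 0.3929 -0.1719] headtop [ 0.3933 -0.1721] hsv [  4. 170. 150.]
scene h 0.154 top [0.6128 0.3201] headtop [0.6136 0.3221] hsv [ 15. 160.  80.]
scene h 0.150 top [ 0.3966 -0.1702] headtop [ 0.3946 -0.1689] hsv [  1.  248.5  91. ]
scene h 0.101 top [0.6364 0.0529] headtop [0.6355 0.0535] hsv [ 32.  30. 152.]
scene h 0.090 top [ 0.5368 -0.1153] headtop [ 0.5372 -0.116 ] hsv [111. 229.  72.]
scene h 0.150 top [ 0.4707 -0.2676] headtop [ 0.4705 -0.2687] hsv [  1. 250.  91.]
scene h 0.090 top [ 0.6138 -0.1762] headtop [ 0.6134 -0.1756] hsv [ 16.  156.5  87. ]
scene h 0.105 top [ 0.4118 -0.4486] headtop [ 0.4127 -0.4493] hsv [17. 26. 57.]
scene h 0.131 top [ 0.5358 -0.3528] headtop [ 0.5358 -0.3529] hsv [ 16.  161.   94.5]
scene h 0.110 top [ 0.6114 -0.3264] headtop [ 0.6106 -0.3258] hsv [ 16. 160.  92.]
t17.9 pos [0.6129 0.3197 0.2106] close-dir -11.5 z-axis [-0.001 -0.    -1.   ] F [ 0.5  0.3 -0.4] w 0.0426 g 0
```

d1 stands upright on the tray. d2 has been knocked to (0.534,−0.354), so I'm taking the new position.

```bash
python3 -m pendant '[{"jaw":0,"tx":-0.7,"ty":-6,"tz":0,"ax":0,"ay":0,"az":0},{"jaw":0,"tx":-1.4,"ty":-12,"tz":0,"ax":0,"ay":0,"az":0},{"jaw":0,"tx":-2.1,"ty":-18,"tz":0,"ax":0,"ay":0,"az":0},{"jaw":0,"tx":-2.8,"ty":-24,"tz":0,"ax":0,"ay":0,"az":0},{"jaw":0,"tx":-3.5,"ty":-30,"tz":0,"ax":0,"ay":0,"az":0},{"jaw":0,"tx":-4.2,"ty":-36,"tz":0,"ax":0,"ay":0,"az":0},{"jaw":0,"tx":-4.9,"ty":-42,"tz":0,"ax":0,"ay":0,"az":0},{"jaw":0,"tx":-5.6,"ty":-48,"tz":0,"ax":0,"ay":0,"az":0},{"jaw":0,"tx":-6.3,"ty":-54,"tz":0,"ax":0,"ay":0,"az":0},{"jaw":0,"tx":-7,"ty":-60,"tz":0,"ax":0,"ay":0,"az":0}]'
python3 -m pendant '[{"jaw":0,"tx":-0.9,"ty":-6,"tz":-1,"ax":0,"ay":0,"az":0},{"jaw":0,"tx":-0.9,"ty":-7.4,"tz":-2,"ax":0,"ay":0,"az":0},{"jaw":0,"tx":-0.9,"ty":-7.4,"tz":-3,"ax":0,"ay":0,"az":0},{"jaw":0,"tx":-0.9,"ty":-7.4,"tz":-3,"ax":0,"ay":0,"az":0},{"jaw":0,"tx":-0.9,"ty":-7.4,"tz":-3,"ax":0,"ay":0,"az":0}]'
cat > wtop.py <<'E'
from h import *
import sys
h,x,y=map(float,sys.argv[1:]); st(); im=manip.get_image("wrist"); W=wpts(im)
k=(abs(W[...,2]-h)<.006)&(np.hypot(W[...,0]-x,W[...,1]-y)<.03)
P=W[k]; print(k.sum(),(np.array(cv2.minEnclosingCircle(P[:,:2].astype(np.float32))[0]).round(4),P.mean(0).round(4)) if k.any() else 0)
E
python3 wtop.py .13 .534 -.354
```

```text
clock: 19.2
position: [0.5419, -0.2815, 0.2092]
ee_rot: [-0.002, 0.774, 0.633, -0.0]
contact_force: [0.5, -0.1, -0.2]
width: 0.0425
gripper_force: 0.0
clock: 19.82
position: [0.5346, -0.3524, 0.1814]
ee_rot: [-0.0, 0.774, 0.634, 0.0]
contact_force: [0.1, 0.2, 1.2]
width: 0.0428
gripper_force: 0.0
t19.8 pos [ 0.5346 -0.3524  0.1814] close-dir -11.4 z-axis [ 0.  0. -1.] F [0.1 0.2 1.2] w 0.0428 g 0
528 (array([ 0.5345, -0.3531]), array([ 0.5349, -0.3518,  0.1291]))
```

```bash
python3 -m pendant '[{"jaw":0,"tx":0,"ty":-0.1,"tz":-3,"ax":0,"ay":0,"az":0},{"jaw":0,"tx":0,"ty":-0.1,"tz":-6,"ax":0,"ay":0,"az":0},{"jaw":0,"tx":0,"ty":-0.1,"tz":-9.4,"ax":0,"ay":0,"az":0},{"jaw":0,"tx":0,"ty":-0.1,"tz":-9.4,"ax":0,"ay":0,"az":0},{"jaw":-0.3,"tx":0,"ty":-0.1,"tz":-9.4,"ax":0,"ay":0,"az":0},{"jaw":-0.8,"tx":0,"ty":-0.1,"tz":-9.4,"ax":0,"ay":0,"az":0},{"jaw":-0.8,"tx":0,"ty":-0.1,"tz":-9.4,"ax":0,"ay":0,"az":0},{"jaw":-0.8,"tx":0,"ty":-0.1,"tz":-9.4,"ax":0,"ay":0,"az":0},{"jaw":-0.8,"tx":0,"ty":-0.1,"tz":-9.4,"ax":0,"ay":0,"az":0}]' 50
python3 -m pendant '[{"jaw":-0.8,"tx":0,"ty":0,"tz":4,"ax":0,"ay":0,"az":0},{"jaw":-0.8,"tx":0,"ty":0,"tz":9,"ax":0,"ay":0,"az":0},{"jaw":-0.8,"tx":0,"ty":0,"tz":13.5,"ax":0,"ay":0,"az":0},{"jaw":-0.8,"tx":0,"ty":0,"tz":13.5,"ax":0,"ay":0,"az":0},{"jaw":-0.8,"tx":0,"ty":0,"tz":13.5,"ax":0,"ay":0,"az":0}]'
```

```text
clock: 21.0
position: [0.5352, -0.3558, 0.0892]
ee_rot: [0.002, 0.774, 0.633, 0.001]
contact_force: [0.4, -0.0, 6.5]
width: 0.0168
gripper_force: 48.8
clock: 21.62
position: [0.5335, -0.3547, 0.2212]
ee_rot: [-0.001, 0.774, 0.633, -0.0]
contact_force: [-0.2, -0.7, -2.5]
width: 0.017
gripper_force: 49.5
```

```bash
python3 -m pendant '[{"jaw":-0.8,"tx":1.3,"ty":5,"tz":0.3,"ax":0,"ay":0,"az":0},{"jaw":-0.8,"tx":2.6,"ty":10.4,"tz":0.3,"ax":0,"ay":0,"az":0},{"jaw":-0.8,"tx":4,"ty":16,"tz":0.3,"ax":0,"ay":0,"az":0},{"jaw":-0.8,"tx":5.4,"ty":21.6,"tz":0.3,"ax":0,"ay":0,"az":0},{"jaw":-0.8,"tx":6.8,"ty":27.2,"tz":0.3,"ax":0,"ay":0,"az":0},{"jaw":-0.8,"tx":8.2,"ty":32.8,"tz":0.3,"ax":0,"ay":0,"az":0},{"jaw":-0.8,"tx":9.4,"ty":37.6,"tz":0.3,"ax":0,"ay":0,"az":0},{"jaw":-0.8,"tx":10.2,"ty":40.8,"tz":0,"ax":0,"ay":0,"az":0},{"jaw":-0.8,"tx":10.2,"ty":40.8,"tz":0,"ax":0,"ay":0,"az":0},{"jaw":-0.8,"tx":10.2,"ty":40.8,"tz":0,"ax":0,"ay":0,"az":0}]'
python3 held.py
```

```text
clock: 22.88
position: [0.6352, 0.0523, 0.2203]
ee_rot: [-0.001, 0.774, 0.633, -0.002]
contact_force: [-0.1, 0.1, -0.7]
width: 0.0171
gripper_force: 49.2
t22.9 pos [0.6352 0.0523 0.2203] close-dir -11.5 z-axis [-0.004 -0.001 -1.   ] F [-0.1  0.1 -0.7] w 0.0171 g 49
lowest [0.1289 0.132 ]
head circle [0.6347 0.0552] r 0.0193 67
handle circle [0.6353 0.0544] r 0.0080
```

```bash
python3 -m pendant '[{"jaw":-0.8,"tx":0.05,"ty":0,"tz":-2,"ax":0,"ay":0,"az":0},{"jaw":-0.8,"tx":0.05,"ty":0,"tz":-4,"ax":0,"ay":0,"az":0},{"jaw":-0.8,"tx":0.05,"ty":0,"tz":-5.5,"ax":0,"ay":0,"az":0},{"jaw":-0.8,"tx":0.05,"ty":0,"tz":-6.3,"ax":0,"ay":0,"az":0},{"jaw":-0.8,"tx":0.05,"ty":0,"tz":-6.3,"ax":0,"ay":0,"az":0},{"jaw":-0.8,"tx":0.05,"ty":0,"tz":-6.3,"ax":0,"ay":0,"az":0}]'
python3 -m pendant '[{"jaw":-0.8,"tx":0,"ty":0,"tz":2.5,"ax":0,"ay":0,"az":0},{"jaw":-0.8,"tx":0,"ty":0,"tz":5,"ax":0,"ay":0,"az":0},{"jaw":-0.8,"tx":0,"ty":0,"tz":6.3,"ax":0,"ay":0,"az":0},{"jaw":-0.8,"tx":0,"ty":0,"tz":6.3,"ax":0,"ay":0,"az":0},{"jaw":-0.8,"tx":0,"ty":0,"tz":6.3,"ax":0,"ay":0,"az":0}]'
```

```text
clock: 23.68
position: [0.6372, 0.0527, 0.1599]
ee_rot: [0.001, 0.774, 0.633, 0.001]
contact_force: [0.3, -0.9, -3.1]
width: 0.0168
gripper_force: 49.2
clock: 24.3
position: [0.6361, 0.0529, 0.2213]
ee_rot: [-0.0, 0.774, 0.633, -0.001]
contact_force: [0.4, 0.4, -2.1]
width: 0.0166
gripper_force: 49.3
```

```bash
python3 -m pendant '[{"jaw":-0.8,"tx":-1.8,"ty":5,"tz":0,"ax":0,"ay":0,"az":0},{"jaw":-0.8,"tx":-3.6,"ty":10,"tz":0,"ax":0,"ay":0,"az":0},{"jaw":-0.8,"tx":-5.4,"ty":15,"tz":0,"ax":0,"ay":0,"az":0},{"jaw":-0.8,"tx":-7.2,"ty":20,"tz":0,"ax":0,"ay":0,"az":0},{"jaw":-0.8,"tx":-9.15,"ty":25.3,"tz":-2,"ax":0,"ay":0,"az":0},{"jaw":-0.8,"tx":-9.15,"ty":25.3,"tz":-6,"ax":0,"ay":0,"az":0},{"jaw":-0.8,"tx":-9.15,"ty":25.3,"tz":-9,"ax":0,"ay":0,"az":0},{"jaw":-0.8,"tx":-9.15,"ty":25.3,"tz":-11,"ax":0,"ay":0,"az":0},{"jaw":-0.8,"tx":-9.15,"ty":25.3,"tz":-11,"ax":0,"ay":0,"az":0},{"jaw":-0.8,"tx":-9.15,"ty":25.3,"tz":-11,"ax":0,"ay":0,"az":0}]'
```

```text
clock: 25.55
position: [0.5455, 0.3059, 0.1125]
ee_rot: [0.0, 0.774, 0.633, 0.0]
contact_force: [0.5, -0.1, -1.3]
width: 0.0167
gripper_force: 49.2
```

```bash
python3 -m pendant '[{"jaw":-0.8,"tx":0,"ty":0,"tz":-0.8,"ax":0,"ay":0,"az":0},{"jaw":-0.8,"tx":0,"ty":0,"tz":-1.4,"ax":0,"ay":0,"az":0},{"jaw":-0.8,"tx":0,"ty":0,"tz":-1.8,"ax":0,"ay":0,"az":0},{"jaw":-0.8,"tx":0,"ty":0,"tz":-1.95,"ax":0,"ay":0,"az":0},{"jaw":-0.8,"tx":0,"ty":0,"tz":-2.05,"ax":0,"ay":0,"az":0},{"jaw":-0.8,"tx":0,"ty":0,"tz":-2.05,"ax":0,"ay":0,"az":0}]'
```

```text
clock: 26.3
position: [0.5451, 0.306, 0.0933]
ee_rot: [0.0, 0.774, 0.633, 0.0]
contact_force: [-2.6, -1.0, 6.4]
width: 0.0165
gripper_force: 50.3
```

```bash
python3 -m pendant '[{"jaw":-0.4,"tx":0,"ty":0,"tz":0,"ax":0,"ay":0,"az":0},{"jaw":0,"tx":0,"ty":0,"tz":0,"ax":0,"ay":0,"az":0},{"jaw":0,"tx":0,"ty":0,"tz":0,"ax":0,"ay":0,"az":0},{"jaw":0,"tx":0,"ty":0,"tz":0,"ax":0,"ay":0,"az":0},{"jaw":0,"tx":0,"ty":0,"tz":3,"ax":0,"ay":0,"az":0},{"jaw":0,"tx":0,"ty":0,"tz":7,"ax":0,"ay":0,"az":0},{"jaw":0,"tx":0,"ty":0,"tz":12,"ax":0,"ay":0,"az":0},{"jaw":0,"tx":0,"ty":0,"tz":12,"ax":0,"ay":0,"az":0}]'
python3 dab.py
```

```text
clock: 27.3
position: [0.5478, 0.307, 0.2166]
ee_rot: [0.001, 0.774, 0.633, 0.005]
contact_force: [-0.5, -0.2, -0.5]
width: 0.0427
gripper_force: 0.0
top h 0.099 top [0.6342 0.0491] headtop [0.6151 0.0508] hsv [105.   9. 155.]
top h 0.111 top [ 0.608  -0.3273] headtop [ 0.608  -0.3277] hsv [ 17.  92. 117.]
top h 0.090 top [ 0.6113 -0.1775] headtop [ 0.6107 -0.1779] hsv [ 17.  89. 130.]
top h 0.128 top [0.6071 0.3129] headtop [0.6117 0.3181] hsv [15. 88. 80.]
top h 0.135 top [0.5434 0.3048] headtop [0.5445 0.3044] hsv [ 15.  78. 112.]
top h 0.091 top [ 0.5339 -0.118 ] headtop [ 0.535  -0.1175] hsv [112. 136. 150.]
top h 0.152 top [ 0.468  -0.2697] headtop [ 0.4673 -0.2693] hsv [  5. 164. 129.]
top h 0.109 top [ 0.4076 -0.4504] headtop [ 0.406  -0.4378] hsv [18. 47. 96.]
top h 0.152 top [ 0.3928 -0.1716] headtop [ 0.3934 -0.1713] hsv [  4.5 172.  150. ]
scene h 0.150 top [0.6135 0.3201] headtop [0.5793 0.3153] hsv [ 15. 160.  85.]
scene h 0.149 top [ 0.3963 -0.1695] headtop [ 0.3959 -0.1705] hsv [  1. 249.  91.]
scene h 0.101 top [0.6376 0.0521] headtop [0.6355 0.0528] hsv [ 32.  30. 152.]
scene h 0.090 top [ 0.537  -0.1157] headtop [ 0.5373 -0.115 ] hsv [111. 232.  72.]
scene h 0.150 top [ 0.4701 -0.2674] headtop [ 0.4701 -0.2681] hsv [  1. 250.  91.]
scene h 0.090 top [ 0.6134 -0.1756] headtop [ 0.614  -0.1756] hsv [ 16. 157.  87.]
scene h 0.105 top [ 0.4122 -0.4486] headtop [ 0.4124 -0.4492] hsv [18. 27. 58.]
scene h 0.110 top [ 0.6115 -0.3261] headtop [ 0.6107 -0.3256] hsv [ 16. 161.  92.]
t27.4 pos [0.5452 0.3059 0.212 ] close-dir -11.5 z-axis [ 0.001  0.    -1.   ] F [ 0.4  0.  -0.2] w 0.0428 g 0
```

d2 is upright on the tray. d3 is unchanged at (0.610,−0.3265).

```bash
python3 -m pendant '[{"jaw":0,"tx":0.6,"ty":-6,"tz":0,"ax":0,"ay":0,"az":0},{"jaw":0,"tx":1.2,"ty":-12,"tz":0,"ax":0,"ay":0,"az":0},{"jaw":0,"tx":1.8,"ty":-18,"tz":0,"ax":0,"ay":0,"az":0},{"jaw":0,"tx":2.4,"ty":-24,"tz":0,"ax":0,"ay":0,"az":0},{"jaw":0,"tx":3,"ty":-30,"tz":0,"ax":0,"ay":0,"az":0},{"jaw":0,"tx":3.6,"ty":-36,"tz":0,"ax":0,"ay":0,"az":0},{"jaw":0,"tx":4.2,"ty":-42,"tz":0,"ax":0,"ay":0,"az":0},{"jaw":0,"tx":4.8,"ty":-48,"tz":0,"ax":0,"ay":0,"az":0},{"jaw":0,"tx":5.4,"ty":-54,"tz":0,"ax":0,"ay":0,"az":0},{"jaw":0,"tx":6,"ty":-59,"tz":0,"ax":0,"ay":0,"az":0}]'
python3 -m pendant '[{"jaw":0,"tx":0.45,"ty":-4.2,"tz":-1,"ax":0,"ay":0,"az":0},{"jaw":0,"tx":0.45,"ty":-4.2,"tz":-3,"ax":0,"ay":0,"az":0},{"jaw":0,"tx":0.45,"ty":-4.2,"tz":-5,"ax":0,"ay":0,"az":0},{"jaw":0,"tx":0.45,"ty":-4.2,"tz":-5,"ax":0,"ay":0,"az":0},{"jaw":0,"tx":0.45,"ty":-4.2,"tz":-5,"ax":0,"ay":0,"az":0}]'
python3 wtop.py .11 .61 -.3265
```

```text
clock: 28.65
position: [0.6041, -0.2861, 0.2092]
ee_rot: [-0.002, 0.775, 0.632, -0.001]
contact_force: [0.7, 0.5, 0.0]
width: 0.0424
gripper_force: 0.0
clock: 29.28
position: [0.6096, -0.326, 0.1613]
ee_rot: [-0.0, 0.774, 0.633, -0.0]
contact_force: [-0.0, -0.1, 1.0]
width: 0.0428
gripper_force: 0.0
t29.3 pos [ 0.6096 -0.326   0.1613] close-dir -11.5 z-axis [-0.001  0.    -1.   ] F [-0.  -0.1  1. ] w 0.0428 g 0
537 (array([ 0.6105, -0.325 ]), array([ 0.6106, -0.3242,  0.109 ]))
```

```bash
python3 -m pendant '[{"jaw":0,"tx":0,"ty":0,"tz":-3,"ax":0,"ay":0,"az":0},{"jaw":0,"tx":0,"ty":0,"tz":-6,"ax":0,"ay":0,"az":0},{"jaw":0,"tx":0,"ty":0,"tz":-9.4,"ax":0,"ay":0,"az":0},{"jaw":0,"tx":0,"ty":0,"tz":-9.4,"ax":0,"ay":0,"az":0},{"jaw":-0.3,"tx":0,"ty":0,"tz":-9.4,"ax":0,"ay":0,"az":0},{"jaw":-0.8,"tx":0,"ty":0,"tz":-9.4,"ax":0,"ay":0,"az":0},{"jaw":-0.8,"tx":0,"ty":0,"tz":-9.4,"ax":0,"ay":0,"az":0},{"jaw":-0.8,"tx":0,"ty":0,"tz":-9.4,"ax":0,"ay":0,"az":0},{"jaw":-0.8,"tx":0,"ty":0,"tz":-9.4,"ax":0,"ay":0,"az":0}]' 50
python3 -m pendant '[{"jaw":-0.8,"tx":0,"ty":0,"tz":4,"ax":0,"ay":0,"az":0},{"jaw":-0.8,"tx":0,"ty":0,"tz":9,"ax":0,"ay":0,"az":0},{"jaw":-0.8,"tx":0,"ty":0,"tz":13.5,"ax":0,"ay":0,"az":0},{"jaw":-0.8,"tx":0,"ty":0,"tz":13.5,"ax":0,"ay":0,"az":0},{"jaw":-0.8,"tx":0,"ty":0,"tz":13.5,"ax":0,"ay":0,"az":0}]'
```

```text
clock: 30.45
position: [0.6109, -0.3269, 0.0699]
ee_rot: [0.002, 0.774, 0.633, 0.001]
contact_force: [-0.8, 0.4, 6.1]
width: 0.0167
gripper_force: 48.7
clock: 31.08
position: [0.6087, -0.3255, 0.2012]
ee_rot: [-0.001, 0.774, 0.633, -0.0]
contact_force: [0.2, 0.3, -2.3]
width: 0.0167
gripper_force: 49.5
```

Offset is 0.0699. Moving to the dish: tx +2.7, ty +37.8.

```bash
python3 -m pendant '[{"jaw":-0.8,"tx":0.4,"ty":5,"tz":0.3,"ax":0,"ay":0,"az":0},{"jaw":-0.8,"tx":0.8,"ty":10.4,"tz":0.3,"ax":0,"ay":0,"az":0},{"jaw":-0.8,"tx":1.2,"ty":16,"tz":0.3,"ax":0,"ay":0,"az":0},{"jaw":-0.8,"tx":1.6,"ty":21.6,"tz":0.3,"ax":0,"ay":0,"az":0},{"jaw":-0.8,"tx":2,"ty":27.2,"tz":0.3,"ax":0,"ay":0,"az":0},{"jaw":-0.8,"tx":2.4,"ty":32.8,"tz":0.3,"ax":0,"ay":0,"az":0},{"jaw":-0.8,"tx":2.7,"ty":37.8,"tz":0.3,"ax":0,"ay":0,"az":0},{"jaw":-0.8,"tx":2.7,"ty":37.8,"tz":0,"ax":0,"ay":0,"az":0},{"jaw":-0.8,"tx":2.7,"ty":37.8,"tz":0,"ax":0,"ay":0,"az":0},{"jaw":-0.8,"tx":2.7,"ty":37.8,"tz":0,"ax":0,"ay":0,"az":0}]'
python3 held.py
```

```text
clock: 32.33
position: [0.6362, 0.0506, 0.2015]
ee_rot: [-0.0, 0.775, 0.632, -0.001]
contact_force: [-0.2, -0.0, -2.0]
width: 0.0169
gripper_force: 49.3
t32.3 pos [0.6362 0.0506 0.2015] close-dir -11.6 z-axis [-0.002 -0.001 -1.   ] F [-0.2 -0.  -2. ] w 0.0169 g 49
lowest [0.1317 0.1324]
head circle [0.6377 0.0497] r 0.0165 83
handle circle [0.6366 0.0499] r 0.0147
```

```bash
python3 -m pendant '[{"jaw":-0.8,"tx":-0.05,"ty":0.2,"tz":-1.5,"ax":0,"ay":0,"az":0},{"jaw":-0.8,"tx":-0.05,"ty":0.2,"tz":-3.5,"ax":0,"ay":0,"az":0},{"jaw":-0.8,"tx":-0.05,"ty":0.2,"tz":-5.5,"ax":0,"ay":0,"az":0},{"jaw":-0.8,"tx":-0.05,"ty":0.2,"tz":-6.5,"ax":0,"ay":0,"az":0},{"jaw":-0.8,"tx":-0.05,"ty":0.2,"tz":-6.5,"ax":0,"ay":0,"az":0},{"jaw":-0.8,"tx":-0.05,"ty":0.2,"tz":-6.5,"ax":0,"ay":0,"az":0}]'
python3 -m pendant '[{"jaw":-0.8,"tx":0,"ty":0,"tz":2.5,"ax":0,"ay":0,"az":0},{"jaw":-0.8,"tx":0,"ty":0,"tz":5,"ax":0,"ay":0,"az":0},{"jaw":-0.8,"tx":0,"ty":0,"tz":6.5,"ax":0,"ay":0,"az":0},{"jaw":-0.8,"tx":0,"ty":0,"tz":6.5,"ax":0,"ay":0,"az":0},{"jaw":-0.8,"tx":0,"ty":0,"tz":6.5,"ax":0,"ay":0,"az":0}]'
```

```text
clock: 33.12
position: [0.6368, 0.0538, 0.1384]
ee_rot: [0.0, 0.774, 0.633, 0.001]
contact_force: [-0.1, -0.3, -3.2]
width: 0.0167
gripper_force: 49.3
clock: 33.75
position: [0.6356, 0.0539, 0.2019]
ee_rot: [-0.0, 0.774, 0.633, -0.001]
contact_force: [-0.9, 0.8, -1.8]
width: 0.0165
gripper_force: 49.4
```

```bash
python3 -m pendant '[{"jaw":-0.8,"tx":-3.4,"ty":5,"tz":0,"ax":0,"ay":0,"az":0},{"jaw":-0.8,"tx":-6.8,"ty":10,"tz":0,"ax":0,"ay":0,"az":0},{"jaw":-0.8,"tx":-10.2,"ty":15,"tz":0,"ax":0,"ay":0,"az":0},{"jaw":-0.8,"tx":-13.6,"ty":20,"tz":0,"ax":0,"ay":0,"az":0},{"jaw":-0.8,"tx":-16.05,"ty":23.8,"tz":-2,"ax":0,"ay":0,"az":0},{"jaw":-0.8,"tx":-16.05,"ty":23.8,"tz":-6,"ax":0,"ay":0,"az":0},{"jaw":-0.8,"tx":-16.05,"ty":23.8,"tz":-9,"ax":0,"ay":0,"az":0},{"jaw":-0.8,"tx":-16.05,"ty":23.8,"tz":-11,"ax":0,"ay":0,"az":0},{"jaw":-0.8,"tx":-16.05,"ty":23.8,"tz":-11,"ax":0,"ay":0,"az":0},{"jaw":-0.8,"tx":-16.05,"ty":23.8,"tz":-11,"ax":0,"ay":0,"az":0}]'
```

```text
clock: 35.0
position: [0.476, 0.292, 0.0929]
ee_rot: [0.0, 0.774, 0.633, 0.0]
contact_force: [0.3, 0.2, -1.8]
width: 0.0164
gripper_force: 49.4
```

Target TCP z is about 0.0737, so −2.0.

```bash
python3 -m pendant '[{"jaw":-0.8,"tx":0,"ty":0,"tz":-0.8,"ax":0,"ay":0,"az":0},{"jaw":-0.8,"tx":0,"ty":0,"tz":-1.4,"ax":0,"ay":0,"az":0},{"jaw":-0.8,"tx":0,"ty":0,"tz":-1.8,"ax":0,"ay":0,"az":0},{"jaw":-0.8,"tx":0,"ty":0,"tz":-1.95,"ax":0,"ay":0,"az":0},{"jaw":-0.8,"tx":0,"ty":0,"tz":-2.05,"ax":0,"ay":0,"az":0},{"jaw":-0.8,"tx":0,"ty":0,"tz":-2.05,"ax":0,"ay":0,"az":0}]'
```

```text
clock: 35.75
position: [0.4757, 0.2918, 0.0741]
ee_rot: [0.0, 0.774, 0.633, 0.0]
contact_force: [-3.1, -1.9, 9.3]
width: 0.0165
gripper_force: 51.0
```

```bash
python3 -m pendant '[{"jaw":-0.4,"tx":0,"ty":0,"tz":0,"ax":0,"ay":0,"az":0},{"jaw":0,"tx":0,"ty":0,"tz":0,"ax":0,"ay":0,"az":0},{"jaw":0,"tx":0,"ty":0,"tz":0,"ax":0,"ay":0,"az":0},{"jaw":0,"tx":0,"ty":0,"tz":0,"ax":0,"ay":0,"az":0},{"jaw":0,"tx":0,"ty":0,"tz":4,"ax":0,"ay":0,"az":0},{"jaw":0,"tx":0,"ty":0,"tz":9,"ax":0,"ay":0,"az":0},{"jaw":0,"tx":0,"ty":0,"tz":13.5,"ax":0,"ay":0,"az":0},{"jaw":0,"tx":0,"ty":0,"tz":13.5,"ax":0,"ay":0,"az":0}]'
python3 dab.py
```

```text
clock: 36.75
position: [0.478, 0.293, 0.2113]
ee_rot: [0.001, 0.774, 0.633, 0.004]
contact_force: [0.5, 0.9, -0.7]
width: 0.0424
gripper_force: 0.0
top h 0.099 top [0.6341 0.049 ] headtop [0.6133 0.0465] hsv [105.   9. 154.]
top h 0.154 top [0.6112 0.3183] headtop [0.6188 0.3316] hsv [ 16.  76. 101.]
top h 0.093 top [ 0.6104 -0.1784] headtop [ 0.6107 -0.1779] hsv [ 17.   88.  129.5]
top h 0.105 top [0.5429 0.2976] headtop [0.5443 0.3038] hsv [14.5 86.  90.5]
top h 0.091 top [ 0.5345 -0.1183] headtop [ 0.5347 -0.1178] hsv [111. 134. 153.]
top h 0.115 top [0.4746 0.2883] headtop [0.4749 0.2889] hsv [ 15.  79. 115.]
top h 0.152 top [ 0.4675 -0.2701] headtop [ 0.4675 -0.2694] hsv [  5. 166. 128.]
top h 0.107 top [ 0.4069 -0.4509] headtop [ 0.4045 -0.4425] hsv [18. 47. 96.]
top h 0.152 top [ 0.3934 -0.1723] headtop [ 0.3932 -0.1721] hsv [  5. 170. 151.]
scene h 0.113 top [0.4762 0.2915] headtop [0.4781 0.2906] hsv [ 16. 160.  92.]
scene h 0.151 top [0.6142 0.3195] headtop [0.5697 0.3085] hsv [ 16. 162.  85.]
scene h 0.149 top [ 0.3964 -0.1698] headtop [ 0.3952 -0.1701] hsv [  0.5 250.5  90. ]
scene h 0.100 top [0.6368 0.0526] headtop [0.6358 0.0527] hsv [ 32.  30. 152.]
scene h 0.090 top [ 0.5372 -0.1155] headtop [ 0.5379 -0.1157] hsv [111. 229.  72.]
scene h 0.150 top [ 0.4706 -0.2672] headtop [ 0.4694 -0.2666] hsv [  1. 251.  91.]
scene h 0.090 top [ 0.6139 -0.1756] headtop [ 0.6142 -0.176 ] hsv [ 16. 158.  87.]
scene h 0.105 top [ 0.412  -0.4483] headtop [ 0.4138 -0.4495] hsv [18. 27. 58.]
t36.9 pos [0.4755 0.2918 0.2072] close-dir -11.5 z-axis [ 0.  0. -1.] F [ 0.1 -1.   0.3] w 0.0427 g 0
```

```bash
python3 -m pendant '[{"jaw":0,"tx":1.5,"ty":-5.5,"tz":0,"ax":0,"ay":0,"az":0},{"jaw":0,"tx":3.1,"ty":-11,"tz":0,"ax":0,"ay":0,"az":0},{"jaw":0,"tx":4.7,"ty":-16.5,"tz":0,"ax":0,"ay":0,"az":0},{"jaw":0,"tx":6.3,"ty":-22,"tz":0,"ax":0,"ay":0,"az":0},{"jaw":0,"tx":7.9,"ty":-27.5,"tz":0,"ax":0,"ay":0,"az":0},{"jaw":0,"tx":9.5,"ty":-33,"tz":0,"ax":0,"ay":0,"az":0},{"jaw":0,"tx":11.1,"ty":-38.5,"tz":0,"ax":0,"ay":0,"az":0},{"jaw":0,"tx":12.6,"ty":-43.5,"tz":-1,"ax":0,"ay":0,"az":0},{"jaw":0,"tx":13.7,"ty":-46.9,"tz":-3,"ax":0,"ay":0,"az":0},{"jaw":0,"tx":13.7,"ty":-46.9,"tz":-6,"ax":0,"ay":0,"az":0}]'
python3 -m pendant '[{"jaw":0,"tx":0,"ty":0,"tz":-0.6,"ax":0,"ay":0,"az":0},{"jaw":0,"tx":0,"ty":0,"tz":-0.6,"ax":0,"ay":0,"az":0},{"jaw":0,"tx":0,"ty":0,"tz":-0.6,"ax":0,"ay":0,"az":0}]'
python3 wtop.py .09 .6125 -.1768
```

```text
clock: 38.1
position: [0.6129, -0.1803, 0.1446]
ee_rot: [-0.0, 0.775, 0.631, -0.001]
contact_force: [-0.4, 1.7, -1.1]
width: 0.0427
gripper_force: 0.0
clock: 38.48
position: [0.6133, -0.1768, 0.1422]
ee_rot: [0.001, 0.774, 0.633, 0.0]
contact_force: [-0.1, -0.6, -0.1]
width: 0.0428
gripper_force: 0.0
t38.5 pos [ 0.6133 -0.1768  0.1422] close-dir -11.4 z-axis [ 0.002 -0.001 -1.   ] F [-0.1 -0.6 -0.1] w 0.0428 g 0
528 (array([ 0.6133, -0.1753]), array([ 0.6133, -0.1742,  0.0891]))
```

```bash
python3 -m pendant '[{"jaw":0,"tx":-0.05,"ty":0.05,"tz":-3,"ax":0,"ay":0,"az":0},{"jaw":0,"tx":-0.05,"ty":0.05,"tz":-6,"ax":0,"ay":0,"az":0},{"jaw":0,"tx":-0.05,"ty":0.05,"tz":-9.2,"ax":0,"ay":0,"az":0},{"jaw":0,"tx":-0.05,"ty":0.05,"tz":-9.2,"ax":0,"ay":0,"az":0},{"jaw":-0.3,"tx":-0.05,"ty":0.05,"tz":-9.2,"ax":0,"ay":0,"az":0},{"jaw":-0.8,"tx":-0.05,"ty":0.05,"tz":-9.2,"ax":0,"ay":0,"az":0},{"jaw":-0.8,"tx":-0.05,"ty":0.05,"tz":-9.2,"ax":0,"ay":0,"az":0},{"jaw":-0.8,"tx":-0.05,"ty":0.05,"tz":-9.2,"ax":0,"ay":0,"az":0},{"jaw":-0.8,"tx":-0.05,"ty":0.05,"tz":-9.2,"ax":0,"ay":0,"az":0}]' 50
python3 -m pendant '[{"jaw":-0.8,"tx":0,"ty":0,"tz":4,"ax":0,"ay":0,"az":0},{"jaw":-0.8,"tx":0,"ty":0,"tz":9,"ax":0,"ay":0,"az":0},{"jaw":-0.8,"tx":0,"ty":0,"tz":13.5,"ax":0,"ay":0,"az":0},{"jaw":-0.8,"tx":0,"ty":0,"tz":13.5,"ax":0,"ay":0,"az":0},{"jaw":-0.8,"tx":0,"ty":0,"tz":13.5,"ax":0,"ay":0,"az":0}]'
```

```text
clock: 39.65
position: [0.6134, -0.1771, 0.0512]
ee_rot: [0.002, 0.774, 0.633, 0.001]
contact_force: [-0.0, -0.2, 5.6]
width: 0.0168
gripper_force: 48.7
clock: 40.28
position: [0.6111, -0.1763, 0.1831]
ee_rot: [-0.001, 0.774, 0.633, -0.001]
contact_force: [-0.6, -0.1, -2.7]
width: 0.0166
gripper_force: 49.4
```

Offset is 0.0512. Moving to the dish: tx +2.45, ty +23.

```bash
python3 -m pendant '[{"jaw":-0.8,"tx":0.6,"ty":5,"tz":0.3,"ax":0,"ay":0,"az":0},{"jaw":-0.8,"tx":1.2,"ty":10.4,"tz":0.3,"ax":0,"ay":0,"az":0},{"jaw":-0.8,"tx":1.8,"ty":16,"tz":0.3,"ax":0,"ay":0,"az":0},{"jaw":-0.8,"tx":2.3,"ty":21,"tz":0.3,"ax":0,"ay":0,"az":0},{"jaw":-0.8,"tx":2.45,"ty":23,"tz":0.3,"ax":0,"ay":0,"az":0},{"jaw":-0.8,"tx":2.45,"ty":23,"tz":0,"ax":0,"ay":0,"az":0},{"jaw":-0.8,"tx":2.45,"ty":23,"tz":0,"ax":0,"ay":0,"az":0},{"jaw":-0.8,"tx":2.45,"ty":23,"tz":0,"ax":0,"ay":0,"az":0}]'
python3 held.py
```

```text
clock: 41.28
position: [0.6365, 0.0516, 0.1838]
ee_rot: [0.0, 0.775, 0.632, -0.0]
contact_force: [0.4, 0.0, -2.2]
width: 0.0168
gripper_force: 49.2
t41.3 pos [0.6365 0.0516 0.1838] close-dir -11.6 z-axis [-0.001 -0.001 -1.   ] F [ 0.4  0.  -2.2] w 0.0168 g 49
lowest [0.1318 0.1326]
head circle [0.6376 0.051 ] r 0.0170 74
handle circle [0.6371 0.0514] r 0.0169
```

```bash
python3 -m pendant '[{"jaw":-0.8,"tx":-0.05,"ty":0.1,"tz":-1.5,"ax":0,"ay":0,"az":0},{"jaw":-0.8,"tx":-0.05,"ty":0.1,"tz":-3.5,"ax":0,"ay":0,"az":0},{"jaw":-0.8,"tx":-0.05,"ty":0.1,"tz":-5.5,"ax":0,"ay":0,"az":0},{"jaw":-0.8,"tx":-0.05,"ty":0.1,"tz":-6.5,"ax":0,"ay":0,"az":0},{"jaw":-0.8,"tx":-0.05,"ty":0.1,"tz":-6.5,"ax":0,"ay":0,"az":0},{"jaw":-0.8,"tx":-0.05,"ty":0.1,"tz":-6.5,"ax":0,"ay":0,"az":0}]'
python3 -m pendant '[{"jaw":-0.8,"tx":0,"ty":0,"tz":2.5,"ax":0,"ay":0,"az":0},{"jaw":-0.8,"tx":0,"ty":0,"tz":5,"ax":0,"ay":0,"az":0},{"jaw":-0.8,"tx":0,"ty":0,"tz":6.5,"ax":0,"ay":0,"az":0},{"jaw":-0.8,"tx":0,"ty":0,"tz":6.5,"ax":0,"ay":0,"az":0},{"jaw":-0.8,"tx":0,"ty":0,"tz":6.5,"ax":0,"ay":0,"az":0}]'
```

```text
clock: 42.08
position: [0.6368, 0.0543, 0.1198]
ee_rot: [0.0, 0.774, 0.633, 0.001]
contact_force: [-0.1, 0.2, -3.1]
width: 0.0168
gripper_force: 49.2
clock: 42.7
position: [0.6356, 0.0544, 0.1834]
ee_rot: [-0.0, 0.774, 0.633, -0.001]
contact_force: [-0.6, -0.7, -3.5]
width: 0.0167
gripper_force: 49.3
```

```bash
python3 -m pendant '[{"jaw":-0.8,"tx":-4,"ty":3.9,"tz":0,"ax":0,"ay":0,"az":0},{"jaw":-0.8,"tx":-8,"ty":7.8,"tz":0,"ax":0,"ay":0,"az":0},{"jaw":-0.8,"tx":-12,"ty":11.7,"tz":0,"ax":0,"ay":0,"az":0},{"jaw":-0.8,"tx":-16,"ty":15.6,"tz":0,"ax":0,"ay":0,"az":0},{"jaw":-0.8,"tx":-20,"ty":19.5,"tz":0,"ax":0,"ay":0,"az":0},{"jaw":-0.8,"tx":-22.9,"ty":22.4,"tz":-4,"ax":0,"ay":0,"az":0},{"jaw":-0.8,"tx":-22.9,"ty":22.4,"tz":-8,"ax":0,"ay":0,"az":0},{"jaw":-0.8,"tx":-22.9,"ty":22.4,"tz":-11,"ax":0,"ay":0,"az":0},{"jaw":-0.8,"tx":-22.9,"ty":22.4,"tz":-11,"ax":0,"ay":0,"az":0},{"jaw":-0.8,"tx":-22.9,"ty":22.4,"tz":-11,"ax":0,"ay":0,"az":0}]'
```

```text
clock: 43.95
position: [0.4078, 0.2785, 0.0747]
ee_rot: [0.0, 0.774, 0.633, 0.0]
contact_force: [0.8, 0.4, -2.0]
width: 0.0169
gripper_force: 49.5
```

```bash
python3 -m pendant '[{"jaw":-0.8,"tx":0,"ty":0,"tz":-0.8,"ax":0,"ay":0,"az":0},{"jaw":-0.8,"tx":0,"ty":0,"tz":-1.4,"ax":0,"ay":0,"az":0},{"jaw":-0.8,"tx":0,"ty":0,"tz":-1.8,"ax":0,"ay":0,"az":0},{"jaw":-0.8,"tx":0,"ty":0,"tz":-1.95,"ax":0,"ay":0,"az":0},{"jaw":-0.8,"tx":0,"ty":0,"tz":-2.05,"ax":0,"ay":0,"az":0},{"jaw":-0.8,"tx":0,"ty":0,"tz":-2.05,"ax":0,"ay":0,"az":0}]'
```

```text
clock: 44.7
position: [0.4071, 0.2784, 0.0551]
ee_rot: [0.0, 0.774, 0.633, 0.0]
contact_force: [-3.7, -1.5, 9.5]
width: 0.0168
gripper_force: 51.0
```

Contact at the expected height. Releasing, rising clear and backing off for a final look.

```bash
python3 -m pendant '[{"jaw":-0.4,"tx":0,"ty":0,"tz":0,"ax":0,"ay":0,"az":0},{"jaw":0,"tx":0,"ty":0,"tz":0,"ax":0,"ay":0,"az":0},{"jaw":0,"tx":0,"ty":0,"tz":0,"ax":0,"ay":0,"az":0},{"jaw":0,"tx":0,"ty":0,"tz":0,"ax":0,"ay":0,"az":0},{"jaw":0,"tx":0,"ty":0,"tz":4,"ax":0,"ay":0,"az":0},{"jaw":0,"tx":0,"ty":0,"tz":9,"ax":0,"ay":0,"az":0},{"jaw":0,"tx":0,"ty":0,"tz":15,"ax":0,"ay":0,"az":0},{"jaw":0,"tx":0,"ty":-6,"tz":18,"ax":0,"ay":0,"az":0},{"jaw":0,"tx":-2,"ty":-12,"tz":18,"ax":0,"ay":0,"az":0},{"jaw":0,"tx":-2,"ty":-14,"tz":18,"ax":0,"ay":0,"az":0}]'
python3 dab.py; python3 - <<'E'
from h import *
im=manip.get_image("scene"); W=pts(im)
c=np.array([.6355,.0525]); a=np.radians(78.6); ey=np.array([np.cos(a),np.sin(a)]); ex=np.array([ey[1],-ey[0]]); q=W[...,:2]-c; X=q@ex*1e3; Y=q@ey*1e3
for lo,hi in((40,50),(60,68),(-50,-40),(-68,-60)):
    r=(Y>lo)&(Y<hi)&(abs(X)<18); print("plate",lo,np.nanmedian(W[r][:,2]).round(4))
cv2.imwrite("pics/f.png",cv2.resize(im["pixels"][110:350,150:470],(800,600)))
E
```

```text
clock: 45.95
position: [0.3857, 0.1362, 0.2342]
ee_rot: [0.0, 0.775, 0.632, -0.0]
contact_force: [-0.5, 0.1, -0.5]
width: 0.0426
gripper_force: 0.0
top h 0.098 top [0.6341 0.0484] headtop [0.6139 0.0463] hsv [105.    9.  153.5]
top h 0.154 top [0.611  0.3183] headtop [0.6264 0.3345] hsv [16. 79. 99.]
top h 0.135 top [0.5433 0.3051] headtop [0.544  0.3045] hsv [ 15.  78. 113.]
top h 0.092 top [ 0.5357 -0.1175] headtop [ 0.5351 -0.1174] hsv [111. 139. 153.]
top h 0.115 top [0.4745 0.289 ] headtop [0.4748 0.2886] hsv [ 16.  80. 121.]
top h 0.153 top [ 0.4671 -0.2696] headtop [ 0.4677 -0.2696] hsv [  5.  167.  129.5]
top h 0.108 top [ 0.4078 -0.4493] headtop [ 0.4028 -0.4406] hsv [18. 46. 97.]
top h 0.150 top [ 0.3936 -0.1723] headtop [ 0.3933 -0.1718] hsv [  4.  170.5 150. ]
scene h 0.093 top [0.4087 0.2784] headtop [0.4083 0.2777] hsv [ 16. 160.  87.]
scene h 0.113 top [0.477  0.2912] headtop [0.4766 0.2917] hsv [ 16. 160.  92.]
scene h 0.151 top [0.6133 0.3198] headtop [0.5756 0.3292] hsv [ 15. 161.  85.]
scene h 0.149 top [ 0.3966 -0.1698] headtop [ 0.3952 -0.171 ] hsv [  1. 249.  91.]
scene h 0.101 top [0.6369 0.0526] headtop [0.6354 0.0534] hsv [ 32.  30. 152.]
scene h 0.090 top [ 0.5371 -0.1157] headtop [ 0.5373 -0.1157] hsv [111. 227.  73.]
scene h 0.150 top [ 0.4706 -0.2675] headtop [ 0.4705 -0.2669] hsv [  1. 249.  91.]
scene h 0.105 top [ 0.4118 -0.4486] headtop [ 0.4132 -0.4494] hsv [17. 26. 57.]
t46.0 pos [0.3866 0.1364 0.2339] close-dir -11.7 z-axis [ 0.001 -0.001 -1.   ] F [ 0.  -0.1  0.3] w 0.0427 g 0
plate 40 0.0521
plate 60 0.0526
plate -50 0.0524
plate -68 0.0517
```

View pics/f.png

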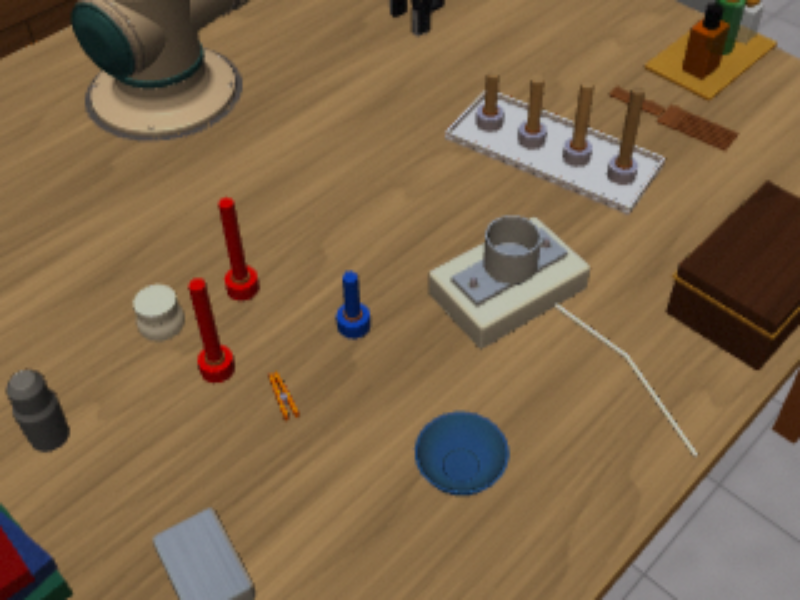

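All four dabbers stand on the tray at (490,115) to (622,165). The dish is seated flat at (512,250) with both pegs through, and the bystanders are in place. Handing in.

```bash
python3 -c "
from rig import manip
print(manip.sign_off())"
```

```text
the job is handed in; nothing more can be done
None
```

The job is handed in at about 46 s: the dish is fully seated on both pegs, and all four dabbers were dipped from tallest to shortest and now stand upright on the drip tray, with the other things on the ledge left where they were.

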